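# Charge the sanding machine's slug magazine and fit its drum

## Robot

A 6-joint arm with a two-finger parallel gripper is mounted at the origin on the work surface. World frame = base frame: x ahead of the robot, y to its left, z up, the work surface at z = 0. Lengths are in mm, angles in rad, forces in N, time in s.
With the tool pointing down it reaches from about 350 to 775 mm from the base axis. Payload 7.3 kg.
Tool frame: the origin (TCP) lies midway between the tips of the shut fingers; the grasp point (between the pads) lies 19 mm behind it; x points along the fingers, y is the direction in which the jaws open and shut, and the axes are right-handed (so a half turn about x gives the same grasp; the last joint's range is limited). The gripper opens to 92 mm and grips with 3 to 60 N. Pads are 19 mm wide; open, the fingers measure 130 mm over their backs; the gripper's body (75 mm by 190 mm) begins 47 mm behind the grasp point.
Start: joints at [1.07, 0.342, 1.524, -0, 1.275, -0.146], TCP at [182.374, 492.328, 198.341] pointing down, gripper open.
Joint ranges: [-2.53, 2.53], [-0.77, 2.02], [0.04, 2.7], [-1, 4.14], [0.28, 2.66], [-3.11, 3.11]. Speed limits (rad/s): [2.57, 2.57, 3.14, 3.14, 3.14, 3.14].

## Interface

Orientations are given as [roll, pitch, yaw] about the fixed x, y, z axes, in that order (R = Rz(yaw) Ry(pitch) Rx(roll)).
In Python, from plant import bot gives the robot as it stands. The module is installed in compiled form; this text tells all that it offers.
- The arm moves only by the shell command python3 -m handwheel 'ROWS' [OPENING]. ROWS is JSON, a list that holds one entry, the list of rows, each a list of 4 numbers: the shift along the tool's x, y, z in cm, then the turn about the tool's x in rad. A call has 1 to 8 rows; each row shifts and turns the commanded pose from where the row before left it, along the tool's axes as they then stand; what a row does not reach is not made up. A row lasts 1/12 s, in which the tool goes at most 41.7 mm and 7.16 degrees, less where a joint would pass 70% of its speed; a pose out of reach is approached as far as the arm can. A call is refused whole if a number of a shift passes 4.17 or a number of a turn 0.125, either way. A call with a gripper value outside its range is refused whole. OPENING is the opening, from 0 (shut) to 1 (fully open), set as the call begins (- or left out, the last holds). The fingers move at their own pace and stop on an object; the grip force is fixed at half the most. Time passes only in rows, so rows that do not move let the fingers close. It gives the time, the measured TCP pose, the force and the opening at its end, in the units of the state.
- bot.get_obs(): the state, without advancing time (a new reading comes with each control period).
- bot.capture(name): name is "scene" or "side" or "wrist"; returns (picture, depth): 420x560x3 uint8, red, green, blue; 420x560 float32, mm along the optical axis (not along the pixel's ray), 0 where there is no reading.
- bot.camera_model(name): a dict with "fx", "fy", "cx", "cy" (pixels), "position" and "rotation" of the camera in the world. Camera axes: x right, y down, z forward; pixel columns grow to the right and rows downward; lengths in mm; the calibration is good to about 2 mm. The wrist camera is an equidistant fisheye: a pixel r from the principal point sees the ray r / f radians off the axis. A picture is of the moment at which its call begins: read the wrist's pose just before it. camera_model takes no time and is no camera call; for the wrist camera it gives the pose at the moment of the call.
- bot.close_job(): hands the job in, once; it reports no verdict.
Trained networks look in the newest picture that a camera, given by its name, has taken for a name from the list of things; names that differ only in an ending like _2 or _b are one class to them, and where a whole thing is asked for, a point or a joint stands for the part that bears it (a point fixed in the world has none). Each returns a list of dicts, best first, with "conf" (0 to 1); they miss things now and then, are a little off and sometimes report something else, mostly with a low value. They report only what shows in the picture. A call takes as long as a camera call. They do not tell look-alikes from the thing itself.
- bot.find_in(camera, label): "bbox" ([left, top, width, height] in pixels, round what is visible of it).
- bot.spot_point(camera, label): "point" ([column, row] in pixels: a listed point, or the origin of a listed thing).
The state is a dict: "time": time; "joint_positions": joint angles; "dq": joint speeds; "tau": joint torques, N m; "tool_pos": TCP position; "tcp_rot": TCP orientation; "contact_force": force on the tool from outside, world axes, zero at the start; "moment": the same for the moment, N m; "grip_width": finger opening in mm.
Only numpy, scipy, OpenCV 4.12 (cv2) and the standard library are available. Lean on these libraries where they do the work, as an engineer would, in place of code of your own. Each camera call takes 0.05 s, during which the arm holds its last target.

## Task

Get the bench sander ready to run: push the gate at the foot of its magazine tube fully shut, then load every white plastic slug standing on the bench end to end into the tube and lay the sanding drum down in its two V cradles (either of these first). When the tube is charged and the drum is in, draw the gate fully back so that the whole stack drops onto the bed. Leave the mortar, the pelvis model and the fixture plate where they are.

Things in the scene. Friction and masses are not known exactly. Their poses are not given: they have to be found in the camera images.
- sander: fixed bench sander: green base plate 130 (x) by 310 (y) by 15 mm, with a crank gearbox at local x 90 to 126 mm beside the far cradle, 85 mm tall. Origin: centre of the underside. Local y runs along the plate from the drum cradles (y -100 mm) past the upright magazine tube (y +45 mm) to the gate's post; x points away from the robot. Yaw varies about 0.2 rad
- tube_mouth (a point): centre of the top rim of the upright aluminium tube's flared mouth, 234 mm above the bench. Flare 63 mm wide inside, 70 mm outside, narrowing in 19 mm to an octagonal bore 51 mm across flats (slugs: 46 mm) that runs straight down to the bed; viewing slot down the +x side. A slug let go upright with its foot in the bore slides down by itself
- tube_bed (a point): on the tube's axis at the bed (top of the base plate, 15 mm above the bench), where the lowest slug's foot ends up once the gate is drawn. While the gate is shut the slugs rest on its plate, whose top is 28 mm above the bench; four slugs then reach 268 mm
- gate (a joint): magazine gate, a 6 mm steel plate sliding along the sander's y axis under the slugs: 0 = fully shut (closes the bore), 0.06 m = fully drawn towards +y (bore open). Starts between 0.03 and 0.06, stays where left, moves with about 2 N, up to 10 N under a full stack. A slug dropped in while it is open falls to the bed and blocks it
- gate_post (a point): grip point on the gate's upright square steel post (14 x 14 mm, sides along the sander's x and y, top 108 mm above the bench): on its axis, 88 mm above the bench; 89 mm from the tube's axis with the gate shut, 149 mm with it fully drawn
- drum_center (a point): centre of the loose sanding drum (0.35 kg); its x axis is the spindle. Tan cylinder 50 mm diameter, 70 mm long; at each end a square 56 x 56 x 8 mm aluminium flange, on which it lies, then a steel journal 14 mm diameter, 28 mm long (142 mm in all). Starts on the bench at the left, centre 28 mm up; either end may go to either cradle
- cradle_seat (a point): where the drum's centre lies when seated: 60 mm above the bench, midway between two green V cradles, each 10 mm thick, 52 mm to either side along the sander's x axis, tops 81 mm above the bench. The journals rest in the 90 degree Vs (62 mm wide at the mouth), spindle along the sander's x; the flanges fit between the cradles with 4 mm play each end
- slug1_center (a point): one of three or four identical plain white polymer slugs: upright cylinder 46 mm diameter, 60 mm tall, about 0.13 kg, standing on end on the bench to the right of the sander; None if absent in this run. The point is its centre, 30 mm above its foot; z is the cylinder axis
- slug2_center (a point): one of three or four identical plain white polymer slugs: upright cylinder 46 mm diameter, 60 mm tall, about 0.13 kg, standing on end on the bench to the right of the sander; None if absent in this run. The point is its centre, 30 mm above its foot; z is the cylinder axis
- slug3_center (a point): one of three or four identical plain white polymer slugs: upright cylinder 46 mm diameter, 60 mm tall, about 0.13 kg, standing on end on the bench to the right of the sander; None if absent in this run. The point is its centre, 30 mm above its foot; z is the cylinder axis
- slug4_center (a point): one of three or four identical plain white polymer slugs: upright cylinder 46 mm diameter, 60 mm tall, about 0.13 kg, standing on end on the bench to the right of the sander; None if absent in this run. The point is its centre, 30 mm above its foot; z is the cylinder axis
- mortar: bystander, not to be moved: white porcelain mortar 100 mm across, 60 mm tall; centre of its underside
- pelvis: bystander, not to be moved: bone-white resin pelvis fragment about 180 x 110 x 60 mm; centre of its underside
- fixture: bystander, not to be moved: black fixture plate 100 x 150 x 14 mm with two upright steel post blanks 66 mm tall; centre of its underside
Things that resemble listed ones, but are neither listed nor needed, are in the scene too. Of the things that look like the part that bears drum_center, the middle-sized one is meant. Leave any blue look-alike of the part that bears slug1_center alone.

How it is judged:
By the outcome, as a careful person would: the job done as asked, in the order asked, and still so for the second after the job is handed in, with the robot touching nothing.
Of slug1, slug2, slug3, slug4 only 3 to 4 are there at a start; the rules pass over those that are not, and their reading is None.
At some moment in a run one of slug1, slug2, slug3, slug4, drum may be knocked a few centimetres aside while the robot is not near it.
It also fails if it takes over 200 s, if anything falls off the work surface, if the arm or the gripper's body presses on something with over 40 N, if the wrist force passes 120 N, or if a joint passes its speed limit or range.

## Working session

There is one attempt and no reset: what is moved stays moved. The work goes in short steps, Python scripts to look and compute and a shell command to move; the robot and the scene stay as the last step left them, time stands still between calls to the robot, and variables do not carry over. Pictures are saved under pics/ and viewed, and the job is handed in when it is done.

```bash
mkdir -p pics; ls
cat > h.py <<'E'
import numpy as np, cv2
from plant import bot
def cap(n,f=None):
    m=bot.camera_model(n); p,d=bot.capture(n)
    if f: cv2.imwrite('pics/'+f,p[:,:,::-1])
    return p,d,m
def px2w(m,u,v,d):
    c=np.array([(u-m['cx'])/m['fx']*d,(v-m['cy'])/m['fy']*d,d])
    return np.array(m['position'])+np.array(m['rotation'])@c
def cloud(m,d):
    v,u=np.mgrid[0:d.shape[0],0:d.shape[1]]
    c=np.stack([(u-m['cx'])/m['fx']*d,(v-m['cy'])/m['fy']*d,d],-1)
    return c@np.array(m['rotation']).T+np.array(m['position'])
E
python3 - <<'E'
from h import *
print(bot.get_obs())
for n in ['scene','side','wrist']:
    p,d,m=cap(n,n+'0.png'); print(n,m)
E
```

```text
pics
{'time': 0.0, 'joint_positions': array([ 1.07001330e+00,  3.42750403e-01,  1.52504300e+00, -1.68751590e-05,
        1.27539997e+00, -1.46004844e-01]), 'dq': array([-0.00011376,  0.00120096, -0.00039793,  0.0012566 ,  0.00076989,
       -0.00044501]), 'tau': array([-1.18357897e-03, -4.31240809e+01, -2.44220656e+01,  7.13118422e-02,
        5.60176594e-02, -8.52393305e-05]), 'tool_pos': array([182.13648552, 491.89670627, 197.62157242]), 'tcp_rot': array([-1.70672082,  1.56919553, -2.06149407]), 'contact_force': array([0.19363319, 0.84797346, 0.14813085]), 'moment': array([-0.03819947, -0.02734902,  0.02577536]), 'grip_width': 92.0939753174091}
scene {'fx': 401.62430565957646, 'fy': 401.62430565957646, 'cx': 284.72870694949336, 'cy': 210.2626270285295, 'position': array([920.70636241, 519.30633026, 954.60755031]), 'rotation': array([-2.44542866e+00, -5.70521102e-04,  2.46309338e+00])}
side {'fx': 461.6147792855658, 'fy': 461.6147792855658, 'cx': 277.1049340069925, 'cy': 211.38943981071407, 'position': array([ 258.77378815, -892.29637865, 1284.31766678]), 'rotation': array([-2.43767579,  0.01128642, -0.29794468])}
wrist {'fx': 325.19226210127806, 'fy': 325.19226210127806, 'cx': 274.03668929487907, 'cy': 209.72039556141138, 'position': array([112.0947649 , 517.44248834, 384.42692197]), 'rotation': array([2.86251374e+00, 1.44615525e-03, 1.21627349e+00])}
```

Add to h.py:
```python
from scipy.spatial.transform import Rotation as Ro
_cm=bot.camera_model
def rot(r): return Ro.from_euler('xyz',r).as_matrix()
def cloud(m,d):
    v,u=np.mgrid[0:d.shape[0],0:d.shape[1]]
    c=np.stack([(u-m['cx'])/m['fx']*d,(v-m['cy'])/m['fy']*d,d],-1)
    return c@rot(m['rotation']).T+np.array(m['position'])
def proj(m,P):
    c=(np.atleast_2d(P)-m['position'])@rot(m['rotation'])
    return np.stack([c[:,0]/c[:,2]*m['fx']+m['cx'],c[:,1]/c[:,2]*m['fy']+m['cy']],-1)
```

```text
(no output)
```

View pics/scene0.png

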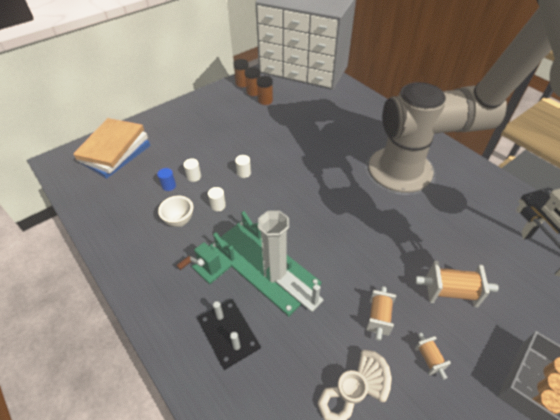

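View pics/side0.png

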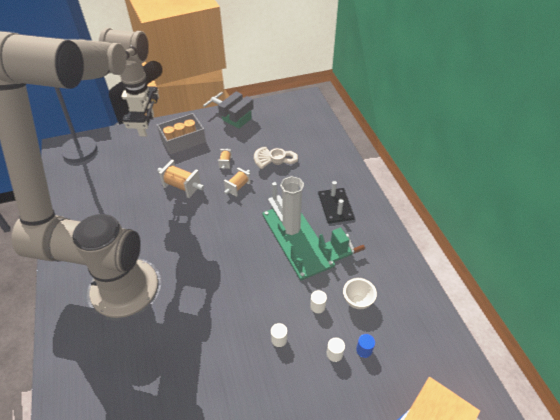

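View pics/wrist0.png

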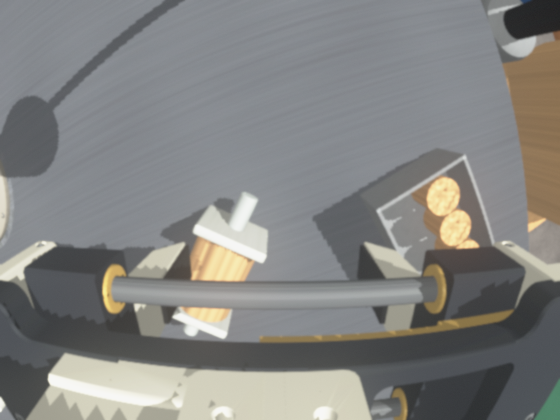

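Run:
```python
from h import *
for n in ['scene','side']:
    p,d,m=cap(n,n+'1.png'); np.savez('/tmp/'+n+'.npz',p=p,d=d); C=cloud(m,d)
    for l in ['sander','tube_mouth','tube_bed','gate_post','drum_center','cradle_seat','slug1_center','mortar','pelvis','fixture']:
        r=bot.spot_point(n,l)
        for k in r:
            u,v=map(int,np.round(k['point'])); print(n,l,round(k['conf'],2),u,v,C[v,u].round(0) if 0<=v<420 and 0<=u<560 else '')
    # top-down hi-map
    ok=(d>0)&(C[...,2]>5)&(C[...,2]<300)
    P=C[ok]; col=p[ok][:,::-1]
    o=np.argsort(P[:,2]); P=P[o]; col=col[o]
    im=np.zeros((800,600,3),np.uint8)+60
    # x 200..900 rows up ; y 500..-400 
    c=((500-P[:,1])/1.5).astype(int); r=((950-P[:,0])/1.25).astype(int)
    k=(c>=0)&(c<600)&(r>=0)&(r<600); im=im[:600]
    for dx in (0,1):
      for dy in (0,1):
        im[np.clip(r[k]+dy,0,599),np.clip(c[k]+dx,0,599)]=col[k]
    cv2.imwrite(f'pics/top_{n}.png',im)
```

```text
scene sander 0.71 267 267 [593.  37.  20.]
scene tube_mouth 0.86 273 221 [569.  39. 203.]
scene tube_bed 0.55 280 275 [590.  91.  44.]
scene gate_post 0.55 321 288 [515. 170.   2.]
scene gate_post 0.51 380 314 [471. 329.  49.]
scene gate_post 0.24 346 395 [664. 409.  46.]
scene drum_center 0.93 433 355 [447. 472.  39.]
scene drum_center 0.75 383 316 [469. 337.  49.]
scene drum_center 0.68 456 285 [274. 399.  67.]
scene cradle_seat 0.95 237 234 [ 591. -109.   14.]
scene slug1_center 0.56 193 172 [ 571. -383.   43.]
scene slug1_center 0.52 169 175 [ 643. -403.   59.]
scene mortar 0.73 178 222 [ 711. -228.   49.]
scene pelvis 0.89 346 392 [655. 403.  28.]
scene pelvis 0.74 382 312 [464. 329.  49.]
scene pelvis 0.7 243 163 [ 430. -303.   58.]
scene fixture 0.93 230 329 [769. 119.  15.]
scene fixture 0.62 180 221 [ 706. -224.   53.]
side sander 0.71 296 240 [585.  -0.  15.]
side sander 0.54 280 336 [ 423. -339.   60.]
side sander 0.26 278 163 [636. 371.  25.]
side tube_mouth 0.75 292 180 [597.  87. 220.]
side tube_bed 0.75 292 229 [579.  25.  48.]
side gate_post 0.84 276 188 [573. 190.  86.]
side drum_center 0.83 180 178 [254. 358.  72.]
side drum_center 0.75 236 183 [448. 292.  50.]
side drum_center 0.66 310 250 [616. -56.  18.]
side drum_center 0.46 224 159 [437. 447.  36.]
side cradle_seat 0.62 311 250 [621. -53.  12.]
side cradle_seat 0.6 320 304 [ 568. -274.   53.]
side cradle_seat 0.36 282 337 [ 427. -345.   63.]
side slug1_center 0.7 365 346 [ 640. -438.   60.]
side slug1_center 0.66 336 348 [ 561. -419.   59.]
side mortar 0.71 355 301 [ 687. -274.    7.]
side pelvis 0.66 277 166 [634. 381.   0.]
side fixture 0.82 334 206 [768. 107.  12.]
```

View pics/top_scene.png

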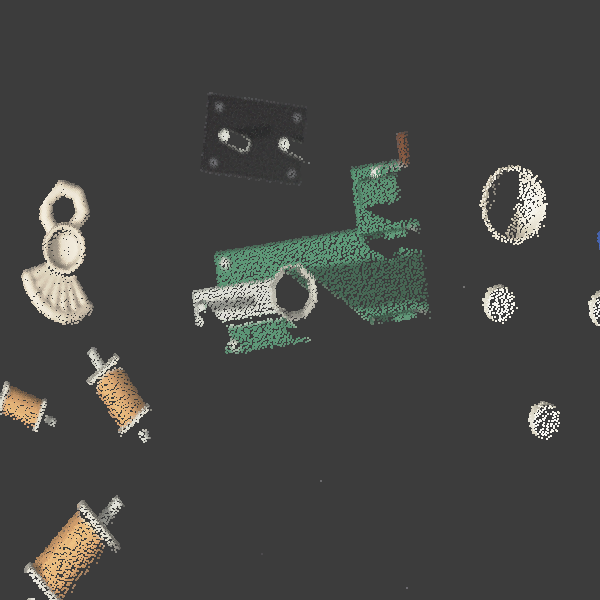

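Run:
```python
import cv2
a=cv2.imread('pics/scene0.png')[240:400,330:510]; b=cv2.imread('pics/side0.png')[140:210,150:270]
cv2.imwrite('pics/crop1.png',cv2.hconcat([cv2.resize(a,(450,400),interpolation=2),cv2.resize(b,(350,400),interpolation=2)])[:,:800])
```

```text
(no output)
```

View pics/crop1.png

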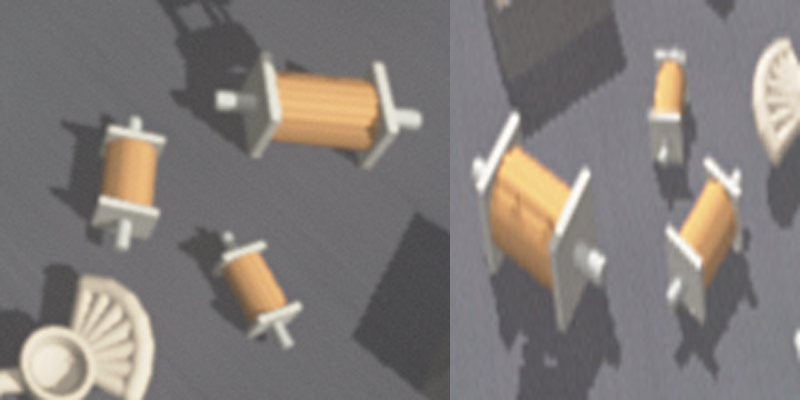

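```bash
cat >> h.py <<'E'
def circ(P,r=None):
    from scipy.optimize import least_squares
    P=np.asarray(P)[:,:2]; c0=P.mean(0)
    if r: f=lambda q:np.hypot(*(P-q[:2]).T)-r; s=least_squares(f,c0,loss='soft_l1')
    else: f=lambda q:np.hypot(*(P-q[:2]).T)-q[2]; s=least_squares(f,[*c0,25],loss='soft_l1')
    return s.x
def near(C,d,x,y,R,z0,z1):
    k=(d>0)&(np.hypot(C[...,0]-x,C[...,1]-y)<R)&(C[...,2]>z0)&(C[...,2]<z1); return C[k],k
def slugs(n,p,d,m):
    C=cloud(m,d); hsv=cv2.cvtColor(p,cv2.COLOR_RGB2HSV)
    for (x,y) in [(430,-320),(572,-255),(570,-400)]:
        P,k=near(C,d,x,y,75,52,70)
        if len(P)<10: print(n,'none',x,y);continue
        # cluster by median distance
        c=np.median(P,0); P=P[np.hypot(*(P-c)[:,:2].T)<45]
        e=cv2.minEnclosingCircle(P[:,:2].astype(np.float32)); print(n,'slug',len(P),'z',P[:,2].mean().round(1),'mean',P.mean(0)[:2].round(1),'enc',np.round(e[0],1),round(e[1],1))
E
python3 - <<'E'
from h import *
for n in ['scene','side']:
    z=np.load('/tmp/'+n+'.npz'); p,d=z['p'],z['d']; m=bot.camera_model(n); C=cloud(m,d)
    b=(d>0)&(abs(C[...,0]-400)<100)&(abs(C[...,1]+50)<100); print(n,'bench z',np.median(C[b][:,2]))
    slugs(n,p,d,m)
    P,k=near(C,d,585,55,70,226,245)
    e=cv2.minEnclosingCircle(P[:,:2].astype(np.float32)); print('rim',len(P),P[:,2].mean(),np.round(e[0],1),e[1], P.mean(0), circ(P))
    P,k=near(C,d,575,190,60,95,120); print('post',len(P),P.mean(0) if len(P) else '', P.min(0),P.max(0))
    hsv=cv2.cvtColor(p,cv2.COLOR_RGB2HSV); g=(hsv[...,0]>60)&(hsv[...,0]<90)&(hsv[...,1]>100)&(d>0)
    for zz,lab in [((11,19),'plate'),((76,90),'top')]:
        P=C[g&(C[...,2]>zz[0])&(C[...,2]<zz[1])&(np.hypot(C[...,0]-590,C[...,1])<230)]
        r=cv2.minAreaRect(P[:,:2].astype(np.float32)); print(lab,len(P),r)
E
```

```text
scene bench z -1.9306785443220633
scene slug 115 z 57.8 mean [ 425.5 -315.9] enc [ 426.2 -314.9] 24.2
scene slug 149 z 57.5 mean [ 571.6 -247.4] enc [ 571.7 -249.1] 25.7
scene slug 125 z 57.4 mean [ 565.2 -405.6] enc [ 566.2 -407.6] 24.4
rim 215 230.42678579029817 [585.5  60.1] 36.86041259765625 [582.81168501  56.57673808 230.42678579] [585.76923748  61.32981261  33.29125104]
post 44 [567.87833331 199.28532111 103.99524758] [560.63490228 191.87780563  95.8684768 ] [574.08981144 205.62716509 110.22423515]
plate 209 ((630.0939331054688, 32.948463439941406), (176.92193603515625, 280.43670654296875), 13.44999885559082)
top 3 ((703.7222900390625, -42.51601791381836), (19.389497756958008, 0.8083949089050293), 16.726154327392578)
side bench z -0.7947699499302416
side slug 197 z 59.2 mean [ 424.5 -323.8] enc [ 425.9 -322.5] 23.5
side slug 174 z 58.6 mean [ 570.7 -255.8] enc [ 571.9 -255.2] 24.4
side slug 206 z 58.9 mean [ 564.2 -413.1] enc [ 563.9 -412. ] 23.2
rim 113 231.47421743677953 [586.7  57.1] 37.3907585144043 [589.25942511  59.7034895  231.47421744] [586.76623766  55.31445768  33.30681658]
post 18 [568.33117688 190.4086486  104.6126111 ] [561.55456374 182.72379253  97.44312996] [573.58955262 198.38414313 109.98686025]
plate 706 ((626.230224609375, 15.05401611328125), (197.05625915527344, 304.36572265625), 8.24896240234375)
top 121 ((692.499755859375, -78.46062469482422), (75.27115631103516, 54.18456268310547), 17.028974533081055)
```

```bash
cat >> h.py <<'E'
def pose():
    o=bot.get_obs(); R=rot(o['tcp_rot']); return np.array(o['tool_pos']),R,o
def plan(x,y,z,phi=None):
    t,R,o=pose(); D=R.T@(np.array([x,y,z])-t)/10
    ph=np.arctan2(R[1,1],R[0,1]); a=0
    if phi is not None:
        a=(ph-phi+np.pi)%(2*np.pi)-np.pi
    print('t',round(o['time'],2),'at',t.round(1),'phi',ph.round(3),'shift(tool,cm)',D.round(2),'turn',round(a,3),'q6',o['joint_positions'][5].round(2),'F',o['contact_force'].round(1),'w',o['grip_width'].round(1))
E
python3 - <<'E'
from h import *
a=bot.camera_model('scene');b=bot.camera_model('scene');print(a['position']-b['position'])
m=bot.camera_model('wrist');t,R,o=pose();print(R.round(3)); print('cam in tool',R.T@(m['position']-t)); print((R.T@rot(m['rotation'])).round(3))
plan(540,200,260,0.15)
E
```

```text
[0. 0. 0.]
[[ 0.     0.347  0.938]
 [ 0.     0.938 -0.347]
 [-1.     0.    -0.   ]]
cam in tool [-186.69020999   -0.70227157  -74.61136859]
[[ 0.    -0.276  0.961]
 [ 1.     0.    -0.   ]
 [-0.     0.961  0.276]]Traceback (most recent call last):
  File "<stdin>", line 4, in <module>
  File "h.py", line 47, in plan
    print('t',round(o['time'],2),'at',t.round(1),'phi',ph.round(3),'shift(tool,cm)',D.round(2),'turn',round(a,3),'q6',o['joint_positions'][5].round(2),'F',o['contact_force'].round(1),'w',o['grip_width'].round(1))
                                                                                                                                                                                           ^^^^^^^^^^^^^^^^^^^^^
AttributeError: 'float' object has no attribute 'round'
```

```bash
sed -i "s/o\['grip_width'\].round(1)/round(float(o['grip_width']),1)/" h.py; python3 -m handwheel '[[[-0.9,0,0,0.12],[-0.9,0,0,0.12],[-0.9,0,0,0.12],[-0.9,0,0,0.12],[-0.9,0,0,0.12],[-0.9,0,0,0.12],[-0.9,0,0,0.12],[-0.9,0,0,0.12]]]' 1; python3 -c "
from h import *
plan(550,210,270,0.15)"
```

```text
time: 1.92
tool_pos: [182.3, 492.3, 270.8]
tcp_rot: [-3.129, 1.571, 1.833]
contact_force: [-0.3, -0.7, 0.2]
grip_width: 91.3
t 1.92 at [182.3 492.3 270.8] phi 0.25 shift(tool,cm) [ 0.08 28.64 36.45] turn 0.1 q6 0.82 F [-0.3 -0.7  0.2] w 91.3
```

```bash
python3 -m handwheel '[[[0,0,0,0.1],[0,2.7,2.7,0],[0,2.7,2.7,0],[0,2.7,2.7,0],[0,2.7,2.7,0],[0,2.7,2.7,0],[0,2.7,2.7,0],[0,2.7,2.7,0]]]' ;python3 -m handwheel '[[[0,2.7,2.7,0],[0,2.7,2.7,0],[0,2.7,2.7,0],[0,2.7,2.7,0],[0,2.7,2.7,0],[0,0,0,0]]]' ; python3 -c "
from h import *
plan(550,210,270,0.15)
p,d,m=cap('wrist','w1.png');np.savez('/tmp/w1.npz',p=p,d=d,t=m['position'],r=m['rotation'])
p,d,m=cap('side','s2.png')
p,d,m=cap('scene','sc2.png')"
```

```text
time: 2.58
tool_pos: [399.7, 333.6, 270.5]
tcp_rot: [2.223, 1.57, 0.809]
contact_force: [-0.4, 0.9, -0.4]
grip_width: 91.6
time: 3.08
tool_pos: [557.3, 217.8, 269.0]
tcp_rot: [0.233, 1.568, -1.188]
contact_force: [-1.1, 0.6, -0.6]
grip_width: 91.6
t 3.08 at [557.3 217.8 269. ] phi 0.15 shift(tool,cm) [-0.1  -0.84  0.66] turn 0.0 q6 0.1 F [-1.1  0.6 -0.6] w 91.6
```

View pics/w1.png

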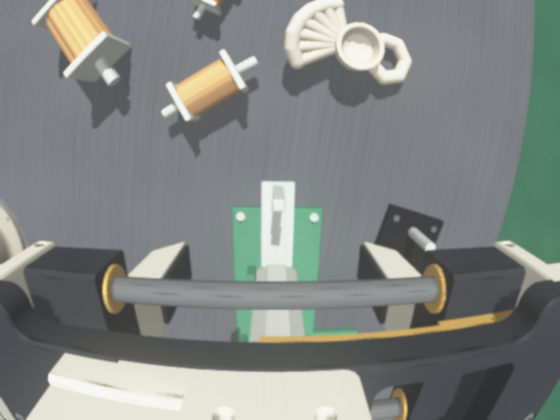

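View pics/s2.png

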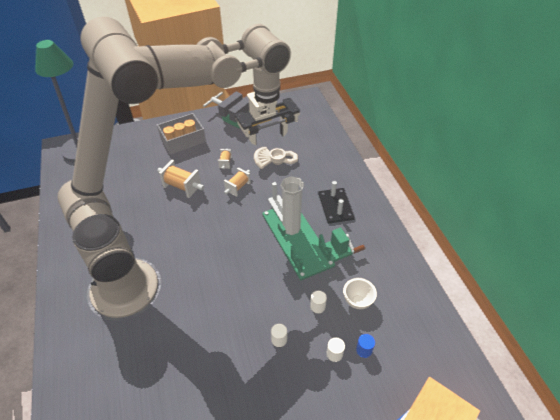

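View pics/sc2.png

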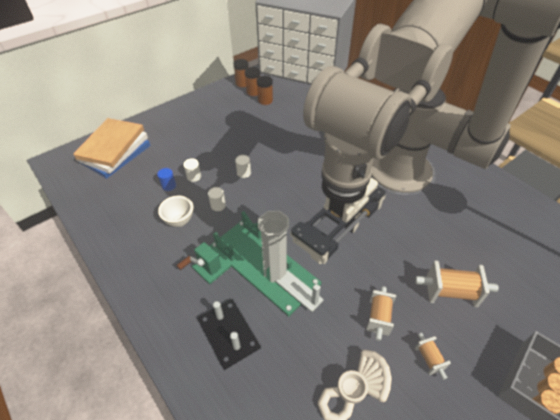

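```bash
cat >> h.py <<'E'
def wcloud(m,d):
    v,u=np.mgrid[0:d.shape[0],0:d.shape[1]]
    a=(u-m['cx'])/m['fx'];b=(v-m['cy'])/m['fy'];th=np.hypot(a,b)+1e-9
    s=np.sin(th)/th; D=np.stack([a*s,b*s,np.cos(th)],-1); D=D/D[...,2:3]*d[...,None]
    return D@rot(m['rotation']).T+np.array(m['position'])
def wproj(m,P):
    c=(np.atleast_2d(P)-m['position'])@rot(m['rotation']); n=np.hypot(c[:,0],c[:,1])+1e-9; th=np.arctan2(n,c[:,2])
    return np.stack([c[:,0]/n*th*m['fx']+m['cx'],c[:,1]/n*th*m['fy']+m['cy']],-1)
E
python3 - <<'E'
from h import *
z=np.load('/tmp/w1.npz');m=bot.camera_model('wrist');p,d=z['p'],z['d'];C=wcloud(m,d)
for u,v in [(278,205),(240,216),(316,217),(263,183),(295,183),(205,88),(210,150),(232,165),(324,190),(235,209),(319,209),(235,235),(321,235),(278,215),(360,45)]: print((u,v),C[v,u].round(1))
b=(d>0)&(abs(C[...,2])<8); print(np.median(C[b][:,2]))
P,k=near(C,d,568,195,40,95,120); print('post',len(P),P.mean(0),P.min(0),P.max(0))
s=cv2.imread('pics/side0.png')
# reproject key wrist points into scene and side
for n in ['scene','side']:
    mm=bot.camera_model(n); print(n,[proj(mm,C[v,u]).round(1).tolist() for u,v in [(278,205),(240,216),(316,217)]])
E
python3 - <<'E'
import cv2
p='pics/'
a=cv2.imread(p+'scene0.png')[190:320,190:340]; b=cv2.imread(p+'side0.png')[170:290,250:380]
cv2.imwrite(p+'crop2.png',cv2.hconcat([cv2.resize(a,(400,400*130//150),interpolation=2)[:340],cv2.resize(b,(400,400*120//130),interpolation=2)[:340]]))
E
```

```text
(278, 205) [559.3 202.8 108.1]
(240, 216) [513.7 155.3  20. ]
(316, 217) [619.9 170.4  19.9]
(263, 183) [538.9 208.8  29. ]
(295, 183) [584.  210.1   0. ]
(205, 88) [449.9 322.5  53.9]
(210, 150) [457.5 239.6   3.1]
(232, 165) [491.4 222.5   1.9]
(324, 190) [6.274e+02 2.067e+02 1.000e-01]
(235, 209) [505.1 163.3  16.5]
(319, 209) [622.6 181.6  16.1]
(235, 235) [509.7 123.8  15. ]
(321, 235) [633.6 142.8  14. ]
(278, 215) [565.8 167.6  28.5]
(360, 45) [635.8 415.   32.1]
1.40370225256828
post 187 [560.3959663  203.94744539 107.38363832] [553.10532784 195.69472689  95.09474227] [567.98431024 210.13340009 110.74690429]
scene [[[319.4, 286.0]], [[317.9, 280.5]], [[290.5, 307.9]]]
side [[[271.2, 182.0]], [[263.3, 210.9]], [[290.1, 201.2]]]
```

View pics/crop2.png

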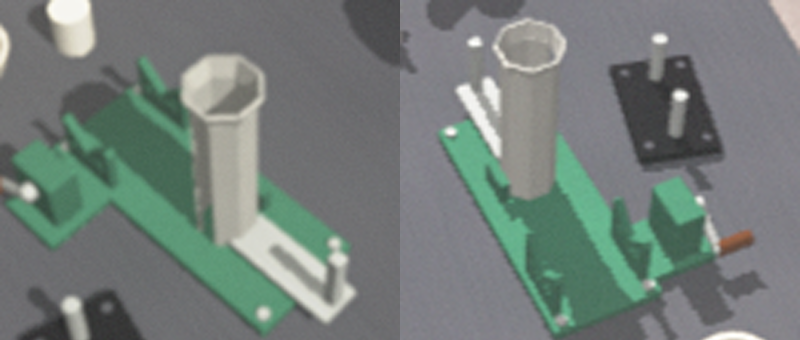

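Run:
```python
from h import *
t,R,o=pose()
out=[]
for n,f in [('scene','sc2.png'),('side','s2.png')]:
    im=cv2.imread('pics/'+f); m=bot.camera_model(n)
    q=[proj(m,t+R@np.array(v))[0] for v in [(0,0,0),(0,46,0),(0,-46,0)]]
    print(n,np.round(q,1))
    c=np.round(q[0]).astype(int); x0,y0=c[0]-40,c[1]-40; cr=cv2.resize(im[y0:y0+80,x0:x0+80],(400,400),interpolation=cv2.INTER_NEAREST)
    for a in q: cv2.drawMarker(cr,tuple(int(k) for k in ((a-[x0,y0])+.5)*5),(0,0,255),cv2.MARKER_CROSS,14,1)
    out.append(cr)
cv2.imwrite('pics/crop3.png',cv2.hconcat(out))
```

```text
scene [[333.6 251.6]
 [319.4 265.8]
 [347.1 238.1]]
side [[266.5 144.1]
 [279.  140. ]
 [253.7 148.4]]
```

View pics/crop3.png

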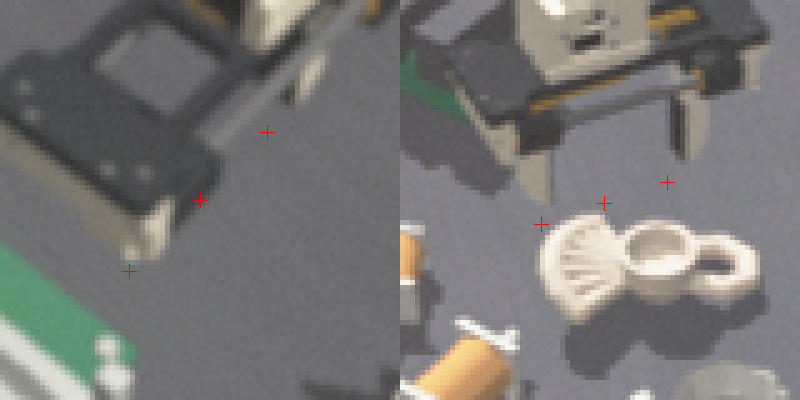

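```bash
python3 -m handwheel '[[[0,0,0,0],[0,0,0,0],[0,0,0,0],[0,0,0,0],[0,0,0,0],[0,0,0,0],[0,0,0,0],[0,0,0,0]]]' 0
cat > tipcmp.py <<'E'
from h import *
import sys
t,R,o=pose(); print(t,o['grip_width'])
out=[]
for n in ['scene','side']:
    p,d,m=cap(n,n+sys.argv[1]+'.png'); im=p[:,:,::-1]
    q=[proj(m,t+R@np.array(v))[0] for v in [(0,0,0)]]
    print(n,np.round(q,1))
    c=np.round(q[0]).astype(int); x0,y0=c[0]-30,c[1]-30; cr=cv2.resize(im[y0:y0+60,x0:x0+60],(480,480),interpolation=cv2.INTER_NEAREST)
    for a in q: cv2.drawMarker(cr,tuple(int(k) for k in ((a-[x0,y0])+.5)*8),(0,0,255),cv2.MARKER_CROSS,14,1)
    out.append(cr)
cv2.imwrite('pics/tip%s.png'%sys.argv[1],cv2.resize(cv2.hconcat(out),(800,400)))
E
python3 tipcmp.py A
```

```text
time: 3.9
tool_pos: [552.7, 222.7, 270.3]
tcp_rot: [2.775, 1.571, 1.361]
contact_force: [-0.3, -0.3, 0.0]
grip_width: 42.9
[552.71372295 222.66181253 270.34674821] 42.94249935918826
scene [[333.6 251.5]]
side [[266.5 144. ]]
```

View pics/tipA.png

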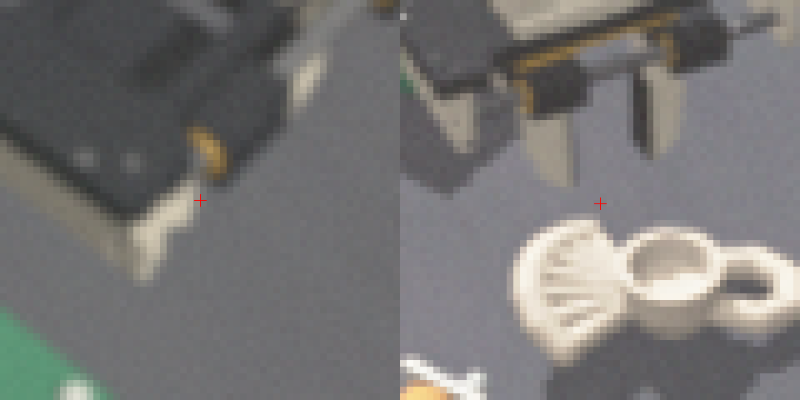

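```bash
python3 -m handwheel '[[[0,0,0,0],[0,0,0,0],[0,0,0,0],[0,0,0,0],[0,0,0,0],[0,0,0,0],[0,0,0,0],[0,0,0,0]]]' 0; python3 tipcmp.py B
cat > wl.py <<'E'
from h import *
import sys
t,R,o=pose();print(t.round(1),bot.camera_model('wrist')['rotation'])
p,d,m=cap('wrist','w%s.png'%sys.argv[1]);np.savez('/tmp/w%s.npz'%sys.argv[1],p=p,d=d,m=m);C=wcloud(m,d)
b=(d>0)&(abs(C[...,2])<8); print('bench',np.median(C[b][:,2]))
E
python3 wl.py B;python3 - <<'E'
from h import *
z=np.load('/tmp/wB.npz',allow_pickle=True);m=z['m'].item();p,d=z['p'],z['d'];C=wcloud(m,d)
P,k=near(C,d,565,195,40,95,120); print('post',len(P),P.mean(0),P.min(0),P.max(0))
P,k=near(C,d,585,60,60,215,240); print('rim',len(P),P.mean(0),P.min(0),P.max(0))
hsv=cv2.cvtColor(p,cv2.COLOR_RGB2HSV); g=(hsv[...,0]>60)&(hsv[...,0]<90)&(hsv[...,1]>100)&(d>0)
P=C[g&(abs(C[...,2]-15)<5)]; print(len(P)); print(cv2.minAreaRect(P[:,:2].astype(np.float32)),P.max(0))
E
```

```text
time: 4.67
tool_pos: [552.8, 222.6, 270.3]
tcp_rot: [2.962, 1.571, 1.548]
contact_force: [0.1, 0.1, -0.4]
grip_width: 0.4
[552.77336976 222.5889799  270.31004223] 0.41564613577784415
scene [[333.5 251.5]]
side [[266.5 144. ]]
[552.8 222.6 270.3] [ 2.86249406e+00 -3.27934301e-04  1.56275089e-01]
bench 0.3153887157205304
post 168 [565.56894058 198.98671936 106.92505424] [558.74380776 191.08270518  96.16161179] [572.73324974 205.20664618 110.37877969]<stdin>:4: RuntimeWarning: Mean of empty slice.
  ret = um.true_divide(
Traceback (most recent call last):
ValueError: zero-size array to reduction operation minimum which has no identity
```

View pics/tipB.png

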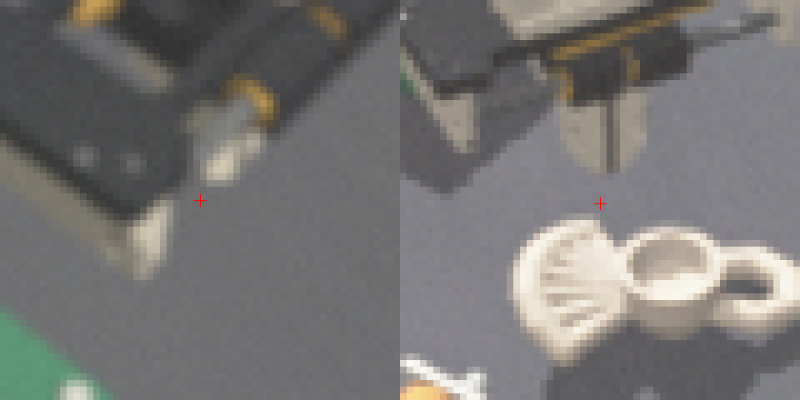

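View pics/wB.png

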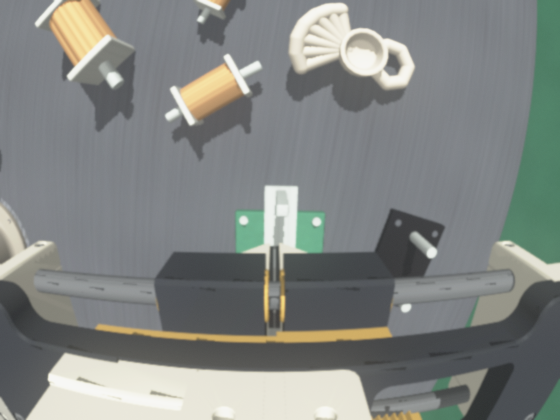

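Run:
```python
from h import *
t,R,o=pose()
for n in ['scene','side']:
    p,d,m=cap(n); C=cloud(m,d)
    P,k=near(C,d,t[0],t[1],45,230,330); 
    q=(P-t)@R; print(n,len(P),'tool-frame lo (max x):')
    h=q[np.argsort(-q[:,0])[:25]]; print(h.round(0)[:12].tolist()); print(h.mean(0))
```

```text
scene 38 tool-frame lo (max x):
[[-25.0, -4.0, -10.0], [-27.0, -2.0, -9.0], [-29.0, 5.0, -11.0], [-31.0, -3.0, -11.0], [-31.0, -5.0, -11.0], [-32.0, 8.0, -11.0], [-33.0, -8.0, -11.0], [-33.0, 0.0, -10.0], [-34.0, 6.0, -12.0], [-34.0, -3.0, -10.0], [-36.0, -8.0, -11.0], [-36.0, -4.0, -11.0]]
[-35.97483168   3.47082351 -10.66122467]
side 74 tool-frame lo (max x):
[[-23.0, 10.0, 7.0], [-26.0, 1.0, 12.0], [-29.0, 4.0, 12.0], [-30.0, 1.0, 11.0], [-30.0, -5.0, 9.0], [-34.0, 10.0, 15.0], [-34.0, 7.0, 14.0], [-34.0, -4.0, 15.0], [-36.0, -0.0, 14.0], [-36.0, 3.0, 15.0], [-37.0, 8.0, 12.0], [-37.0, 10.0, 14.0]]
[-36.54933712   1.90074423  12.87806288]
```

Run:
```python
from h import *
t,R,o=pose()
for n in ['scene','side']:
    m=bot.camera_model(n)
    for v in [(0,0,0),(-10,0,0),(-15,0,0),(-20,0,0),(0,10,0),(0,0,10)]: print(n,v,proj(m,t+R@np.array(v)).round(1)[0])
    im=cv2.imread(f'pics/{n}B.png'); c=proj(m,t)[0]; x0,y0=int(c[0])-20,int(c[1])-25
    cr=cv2.resize(im[y0:y0+40,x0:x0+40],(400,400),interpolation=cv2.INTER_NEAREST)
    for v in [(0,0,0),(-10,0,0),(-15,0,0),(-20,0,0)]:
        a=proj(m,t+R@np.array(v))[0]; cv2.drawMarker(cr,tuple(int(k) for k in (a-[x0,y0]+.5)*10),(0,0,255),cv2.MARKER_CROSS,10,1)
    cv2.imwrite(f'/tmp/{n}c.png',cr)
cv2.imwrite('pics/tipC.png',cv2.hconcat([cv2.imread('/tmp/scenec.png'),cv2.imread('/tmp/sidec.png')]))
```

```text
scene (0, 0, 0) [333.5 251.5]
scene (-10, 0, 0) [334.  248.8]
scene (-15, 0, 0) [334.2 247.4]
scene (-20, 0, 0) [334.5 245.9]
scene (0, 10, 0) [330.5 254.6]
scene (0, 0, 10) [329.7 248.8]
side (0, 0, 0) [266.5 144. ]
side (-10, 0, 0) [266.4 141.7]
side (-15, 0, 0) [266.4 140.5]
side (-20, 0, 0) [266.4 139.4]
side (0, 10, 0) [269.3 143.1]
side (0, 0, 10) [267.8 145.8]
```

View pics/tipC.png

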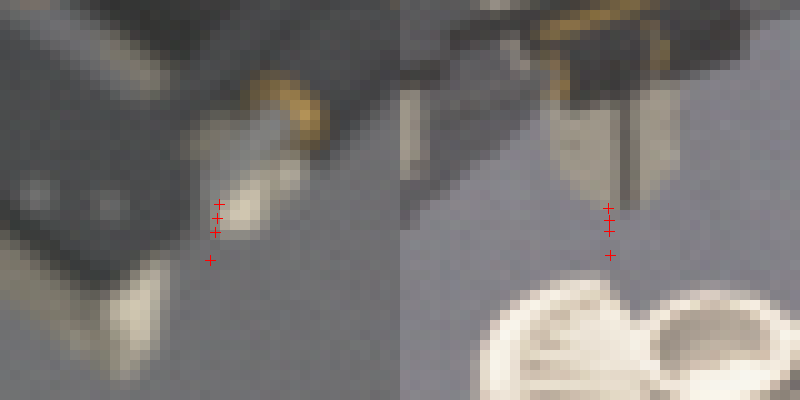

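```bash
python3 -m handwheel '[[[3,2,-1.1,0],[3,2,-1.1,0],[3,2,-1.1,0],[3,0,0,0],[3,0,0,0],[3,0,0,0],[3,0,0,0],[2.5,0,0,0]]]'; python3 -m handwheel '[[[1,0,0,0],[0,0,0,0],[0,0,0,0],[0,0,0,0],[0,0,0,0]]]'; python3 -m handwheel '[[[0.5,0,0,0],[0,0,0,0],[0,0,0,0]]]'; python3 tipcmp.py D
```

```text
time: 5.58
tool_pos: [606.2, 264.3, 32.9]
tcp_rot: [-1.475, 1.569, -2.89]
contact_force: [-0.5, 0.6, 0.4]
grip_width: 0.3
time: 6.0
tool_pos: [608.3, 265.0, 27.7]
tcp_rot: [1.723, 1.567, 0.308]
contact_force: [-0.9, 0.1, 1.2]
grip_width: 0.0
time: 6.25
tool_pos: [606.9, 264.5, 20.5]
tcp_rot: [2.114, 1.571, 0.7]
contact_force: [0.0, -0.4, 1.0]
grip_width: 0.4
[606.87839452 264.5343249   20.54927247] 0.38830873765023494
scene [[319.5 332.7]]
side [[279.1 184.1]]
```

View pics/tipD.png

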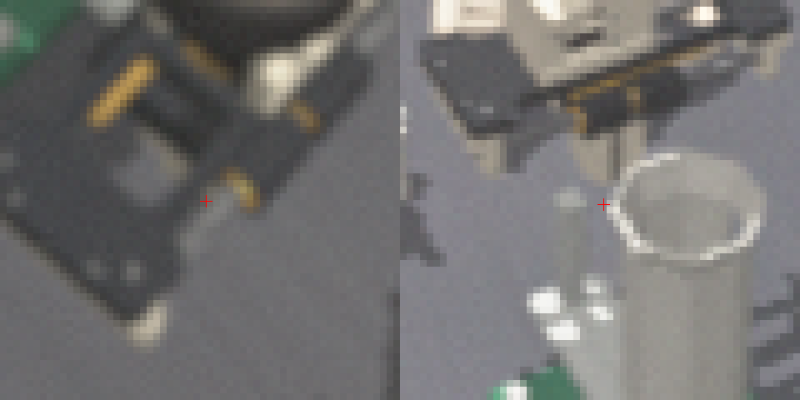

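```bash
for i in 1; do python3 -m handwheel '[[[1,0,0,0],[0,0,0,0],[0,0,0,0]]]'; python3 -m handwheel '[[[0.5,0,0,0],[0,0,0,0],[0,0,0,0]]]';python3 -m handwheel '[[[0.5,0,0,0],[0,0,0,0],[0,0,0,0]]]'; done
```

```text
time: 6.6
tool_pos: [606.2, 264.3, 9.2]
tcp_rot: [-1.469, 1.569, -2.884]
contact_force: [-0.6, 0.4, -1.0]
grip_width: 0.5
time: 6.85
tool_pos: [606.7, 264.5, 4.9]
tcp_rot: [-1.532, 1.57, -2.947]
contact_force: [0.5, 0.4, -0.6]
grip_width: 0.0
time: 7.1
tool_pos: [606.7, 264.5, -0.0]
tcp_rot: [-1.524, 1.57, -2.938]
contact_force: [0.4, -0.1, -0.2]
grip_width: 0.1
```

```bash
python3 -m handwheel '[[[0.2,0,0,0],[0,0,0,0],[0,0,0,0]]]'; python3 -m handwheel '[[[0.3,0,0,0],[0,0,0,0],[0,0,0,0]]]'
```

```text
time: 7.35
tool_pos: [606.9, 264.6, -1.7]
tcp_rot: [-2.689, 1.571, 2.18]
contact_force: [0.6, 0.6, -0.2]
grip_width: 0.3
time: 7.6
tool_pos: [606.8, 264.5, -4.9]
tcp_rot: [-1.58, 1.57, -2.994]
contact_force: [0.5, 0.0, -0.6]
grip_width: 0.3
```

```bash
python3 tipcmp.py E; python3 wl.py E
```

```text
[606.762421   264.48839908  -4.89920394] 0.327907323096216
scene [[318.8 336.8]]
side [[279.1 188.8]]
[606.9 264.6  -4.7] [ 2.86249061e+00 -2.97765838e-04  1.56271777e-01]
bench 0.32285578857786845
```

View pics/tipE.png

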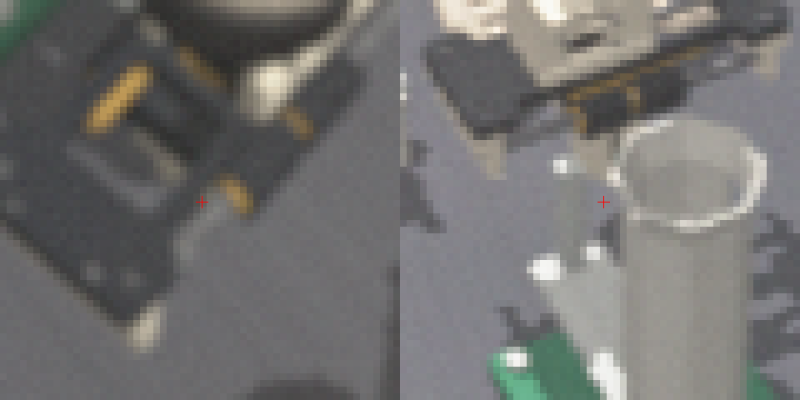

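View pics/sideE.png

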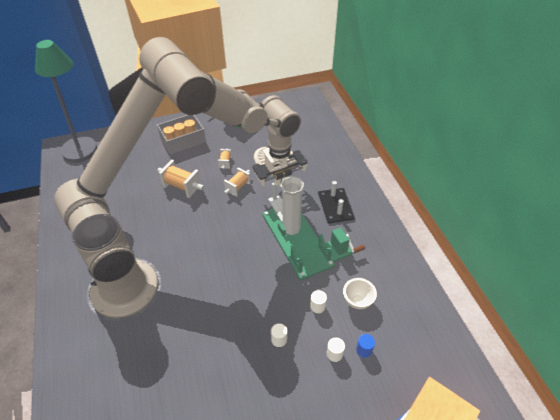

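```bash
python3 -m handwheel '[[[0.5,0,0,0],[0,0,0,0],[0,0,0,0]]]'; python3 -m handwheel '[[[0.3,0,0,0],[0,0,0,0],[0,0,0,0]]]'; python3 -m handwheel '[[[0.3,0,0,0],[0,0,0,0],[0,0,0,0]]]'
```

```text
time: 8.0
tool_pos: [606.6, 264.4, -10.2]
tcp_rot: [-1.499, 1.57, -2.914]
contact_force: [-0.6, 1.2, 0.4]
grip_width: 0.5
time: 8.25
tool_pos: [606.8, 264.5, -12.9]
tcp_rot: [-1.536, 1.57, -2.95]
contact_force: [-0.3, -0.7, 0.1]
grip_width: 0.9
time: 8.5
tool_pos: [606.8, 264.5, -15.9]
tcp_rot: [-1.583, 1.57, -2.998]
contact_force: [-0.0, 0.1, -0.3]
grip_width: 0.6
```

```bash
python3 -m handwheel '[[[0.2,0,0,0],[0,0,0,0],[0,0,0,0]]]'; python3 -m handwheel '[[[0.2,0,0,0],[0,0,0,0],[0,0,0,0]]]'; python3 -m handwheel '[[[0.2,0,0,0],[0,0,0,0],[0,0,0,0]]]'
```

```text
time: 8.75
tool_pos: [606.8, 264.5, -17.8]
tcp_rot: [-1.783, 1.571, 3.085]
contact_force: [0.1, 1.0, -0.3]
grip_width: 0.5
time: 9.0
tool_pos: [606.8, 264.5, -19.8]
tcp_rot: [-1.633, 1.571, -3.048]
contact_force: [-1.6, 0.7, 0.4]
grip_width: 0.6
time: 9.25
tool_pos: [606.8, 264.5, -21.8]
tcp_rot: [-1.542, 1.571, -2.957]
contact_force: [0.2, -0.0, 0.1]
grip_width: 0.7
```

```bash
python3 -m handwheel '[[[0.2,0,0,0],[0,0,0,0],[0,0,0,0]]]'; python3 -m handwheel '[[[0.2,0,0,0],[0,0,0,0],[0,0,0,0]]]'; python3 wl.py F; python3 tipcmp.py F
```

```text
time: 9.5
tool_pos: [606.8, 264.5, -23.8]
tcp_rot: [-1.732, 1.57, 3.137]
contact_force: [-0.1, 0.7, 0.5]
grip_width: 0.4
time: 9.75
tool_pos: [606.8, 264.5, -25.9]
tcp_rot: [-1.626, 1.57, -3.041]
contact_force: [-0.1, -1.0, -0.3]
grip_width: 0.2
[606.8 264.5 -25.9] [ 2.86244964e+00 -1.65046515e-05  1.56272177e-01]
bench 0.3189792177698365
[606.88431255 264.51406741 -25.75230055] 0.5258664234788688
scene [[318.2 340.2]]
side [[279.2 192.5]]
```

View pics/wF.png

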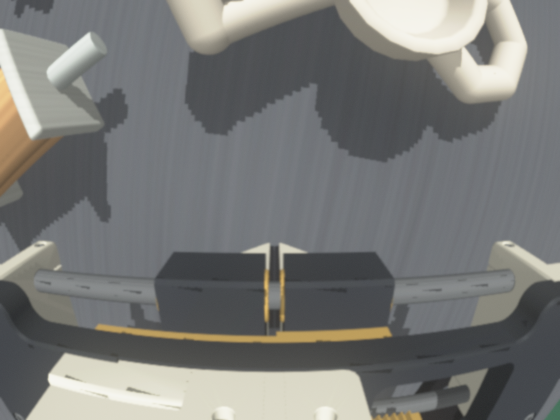

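View pics/tipF.png

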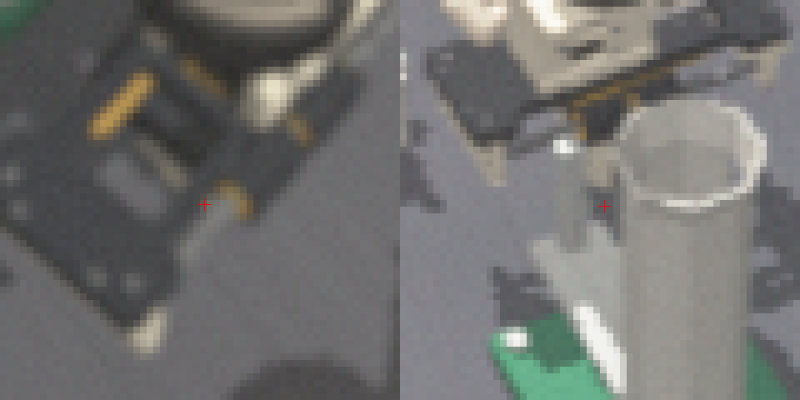

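```bash
python3 -m handwheel '[[[0.2,0,0,0],[0,0,0,0],[0,0,0,0]]]'; python3 -m handwheel '[[[0.2,0,0,0],[0,0,0,0],[0,0,0,0]]]'; python3 -m handwheel '[[[0.2,0,0,0],[0,0,0,0],[0,0,0,0]]]'
```

```text
time: 10.15
tool_pos: [606.8, 264.5, -27.8]
tcp_rot: [-1.712, 1.571, -3.127]
contact_force: [-0.3, 0.5, -0.8]
grip_width: 0.2
time: 10.4
tool_pos: [607.1, 264.6, -28.1]
tcp_rot: [1.671, 1.57, 0.256]
contact_force: [-4.4, -1.9, 10.2]
grip_width: 0.6
time: 10.65
tool_pos: [607.1, 264.6, -28.2]
tcp_rot: [1.618, 1.57, 0.203]
contact_force: [-8.9, -3.5, 21.2]
grip_width: 0.7
```

```bash
python3 -m handwheel '[[[-3,0,0,0],[-3,0,0,0],[-3,0,0,0],[-3,0,0,0],[-3,0,0,0],[-3,0,0,0],[-3,0,0,0],[0,0,0,0]]]' 1
python3 - <<'E'
from h import *
z=np.load('/tmp/wB.npz',allow_pickle=True);m=z['m'].item();p,d=z['p'],z['d'];C=wcloud(m,d)
im=p[:,:,::-1].copy()[170:260,220:340]; cv2.imwrite('pics/crop4.png',cv2.resize(im,None,fx=6,fy=6,interpolation=2))
hsv=cv2.cvtColor(p,cv2.COLOR_RGB2HSV); g=(hsv[...,0]>60)&(hsv[...,0]<95)&(hsv[...,1]>80)&(d>0)
P=C[g&(abs(C[...,2]-15)<5)]; print(len(P))
if len(P): print(cv2.minAreaRect(P[:,:2].astype(np.float32)))
P,k=near(C,d,565,160,70,24,34); k[:]=k&(p.min(-1)>120)
P=C[k]; print(len(P),cv2.minAreaRect(P[:,:2].astype(np.float32)))
for n in ['scene','side']:
    z=np.load('/tmp/'+n+'.npz'); p,d=z['p'],z['d']; m=bot.camera_model(n); C=cloud(m,d)
    P,k=near(C,d,565,160,70,20,34); k=k&(p.min(-1)>150); P=C[k]; print(n,len(P),cv2.minAreaRect(P[:,:2].astype(np.float32)))
plan(565.6,199,150,.15)
E
```

```text
time: 11.32
tool_pos: [609.9, 265.5, 185.9]
tcp_rot: [1.719, 1.559, 0.304]
contact_force: [1.1, -0.4, 0.9]
grip_width: 48.9
1878
((1029.8572998046875, -85.45138549804688), (131.556884765625, 1152.59912109375), 63.43938064575195)
1538 ((570.3518676757812, 164.68321228027344), (42.814876556396484, 89.08357238769531), 8.500239372253418)
scene 551 ((558.9378051757812, 149.16151428222656), (73.25939178466797, 117.9700698852539), 8.54297924041748)
side 182 ((572.7780151367188, 150.80996704101562), (45.097900390625, 114.6246566772461), 5.151132583618164)
t 11.32 at [609.9 265.5 185.9] phi 0.156 shift(tool,cm) [ 3.51 -5.45  5.89] turn 0.006 q6 0.14 F [ 1.1 -0.4  0.9] w 48.9
```

View pics/crop4.png

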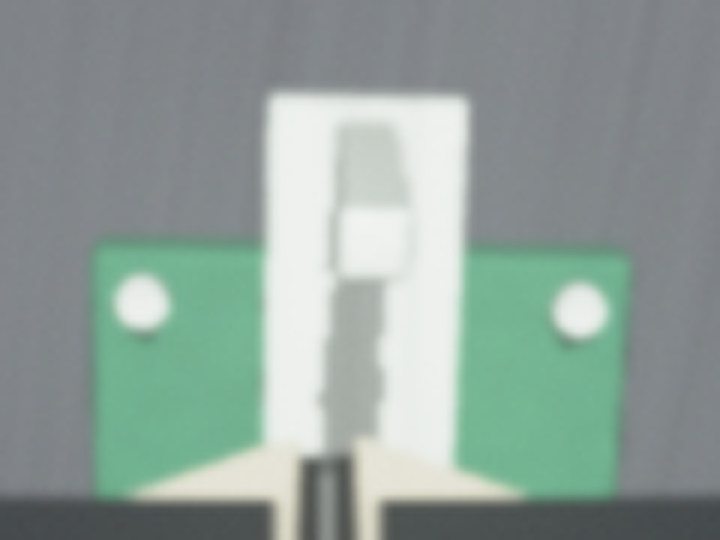

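```bash
python3 -m handwheel '[[[0,-1.8,2,0],[0,-1.8,2,0],[0,-1.8,1.9,0],[0,0,0,0],[0,0,0,0],[0,0,0,0],[0,0,0,0],[0,0,0,0]]]' 1
python3 - <<'E'
from h import *
cat='''def wray(m,u,v,zz):
    a=(u-m['cx'])/m['fx'];b=(v-m['cy'])/m['fy'];th=np.hypot(a,b)+1e-9;s=np.sin(th)/th
    D=rot(m['rotation'])@np.array([a*s,b*s,np.cos(th)]);o=np.array(m['position']); return o+D*(zz-o[2])/D[2]
'''
open('h.py','a').write(cat); exec(cat)
z=np.load('/tmp/wB.npz',allow_pickle=True);m=z['m'].item()
print(wray(m,282.5,210.3,108), wray(m,243.7,220.3,18),wray(m,316.7,222,18))
plan(565.6,199,41,.148)
E
python3 wl.py G
```

```text
time: 11.98
tool_pos: [563.2, 198.6, 178.1]
tcp_rot: [2.451, 1.571, 1.037]
contact_force: [0.3, -1.0, -0.2]
grip_width: 91.6
[565.76096425 197.39606794 108.        ] [520.17275094 148.94417633  18.        ] [623.41553698 162.57004912  18.        ]
t 11.98 at [563.2 198.6 178.1] phi 0.157 shift(tool,cm) [13.71  0.24  0.  ] turn 0.009 q6 0.05 F [ 0.3 -1.  -0.2] w 91.6
[563.2 198.6 178.1] [ 2.86264539e+00 -4.04121327e-04  1.57064212e-01]
bench 0.31677604034859996
```

View pics/wG.png

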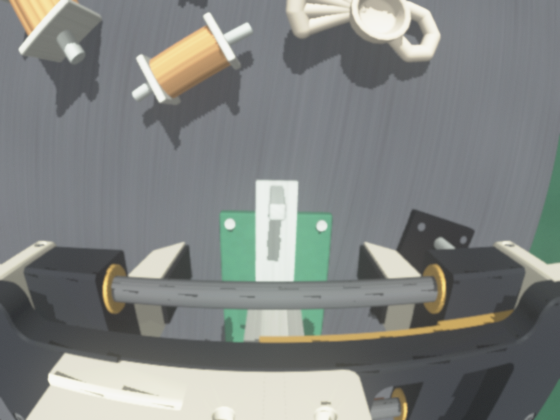

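```bash
python3 -m handwheel '[[[2.3,0.25,0.1,0.01],[2.3,0,0,0],[2.3,0,0,0],[2.3,0,0,0],[2.3,0,0,0],[2.2,0,0,0],[0,0,0,0],[0,0,0,0]]]' 1;python3 -m handwheel '[[[0,0,0,0],[0,0,0,0],[0,0,0,0],[0,0,0,0],[0,0,0,0],[0,0,0,0],[0,0,0,0],[0,0,0,0]]]' 0; python3 -m handwheel '[[[0,0,0,0],[0,0,0,0],[0,0,0,0],[0,0,0,0],[0,0,0,0],[0,0,0,0]]]'; python3 -c "
from h import *
plan(565.6,199,41,.148)"; python3 wl.py H
```

```text
time: 12.7
tool_pos: [564.8, 197.5, 40.4]
tcp_rot: [-1.548, 1.568, -2.972]
contact_force: [0.5, 0.0, 0.7]
grip_width: 91.8
time: 13.37
tool_pos: [565.4, 197.2, 41.4]
tcp_rot: [2.005, 1.571, 0.581]
contact_force: [-0.1, -0.4, 0.2]
grip_width: 43.2
time: 13.87
tool_pos: [565.9, 197.3, 41.3]
tcp_rot: [1.78, 1.57, 0.355]
contact_force: [1.9, 0.7, -1.1]
grip_width: 13.8
t 13.87 at [565.9 197.3  41.3] phi 0.146 shift(tool,cm) [ 0.03 -0.   -0.17] turn -0.002 q6 0.06 F [ 1.9  0.7 -1.1] w 13.8
[565.9 197.3  41.3] [ 2.86264869e+00 -1.23387529e-03  1.45896639e-01]
bench 0.31561607950848725
```

View pics/wH.png

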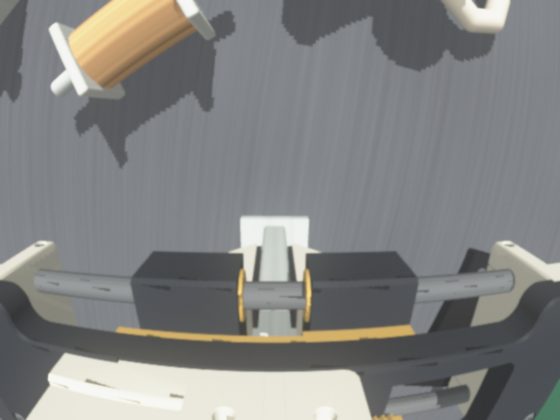

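```bash
python3 -m handwheel '[[[0,0,1,0],[0,0,1,0],[0,0,1,0],[0,0,1,0],[0,0,0,0],[0,0,0,0]]]'; python3 -m handwheel '[[[0,0,0.4,0],[0,0,0.4,0],[0,0,0,0],[0,0,0,0]]]';  python3 -m handwheel '[[[0,0,0.3,0],[0,0,0,0],[0,0,0,0]]]'
```

```text
time: 14.42
tool_pos: [571.5, 156.2, 41.3]
tcp_rot: [-0.038, 1.57, -1.464]
contact_force: [3.5, -2.1, -2.2]
grip_width: 14.1
time: 14.75
tool_pos: [572.4, 149.3, 41.3]
tcp_rot: [-0.119, 1.57, -1.543]
contact_force: [2.5, -2.1, -2.9]
grip_width: 14.1
time: 15.0
tool_pos: [572.6, 147.9, 41.3]
tcp_rot: [3.029, 1.569, 1.604]
contact_force: [2.1, 5.8, -2.2]
grip_width: 13.8
```

```bash
python3 -m handwheel '[[[0,0,0.2,0],[0,0,0,0],[0,0,0,0]]]'; python3 -m handwheel '[[[0,0,0.2,0],[0,0,0,0],[0,0,0,0]]]'; python3 -m handwheel '[[[0,0,0,0],[0,0,0,0],[0,0,0,0],[0,0,0,0]]]'
```

```text
time: 15.25
tool_pos: [572.6, 148.0, 41.4]
tcp_rot: [3.031, 1.567, 1.607]
contact_force: [1.3, 13.2, -2.5]
grip_width: 13.9
time: 15.5
tool_pos: [572.6, 147.9, 41.4]
tcp_rot: [3.037, 1.564, 1.613]
contact_force: [1.2, 20.7, -3.1]
grip_width: 13.7
time: 15.83
tool_pos: [572.6, 147.9, 41.4]
tcp_rot: [3.038, 1.564, 1.614]
contact_force: [0.8, 20.4, -3.1]
grip_width: 14.0
```

```bash
python3 -m handwheel '[[[0,0,-0.5,0],[0,0,0,0],[0,0,0,0]]]'; python3 -m handwheel '[[[0,0,0,0],[0,0,0,0],[0,0,0,0],[0,0,0,0],[0,0,0,0],[0,0,0,0],[0,0,0,0],[0,0,0,0]]]' 1; python3 -m handwheel '[[[-3,0,0,0],[-3,0,0,0],[-3,0,0,0],[-3,0,0,0],[-3,0,0,0],[-3,0,0,0],[-3,0,0,0],[0,0,0,0]]]'; python3 -c "
from h import *
plan(510,240,240,.15)"
```

```text
time: 16.08
tool_pos: [572.5, 148.2, 41.3]
tcp_rot: [3.138, 1.57, 1.713]
contact_force: [2.3, 2.3, -2.1]
grip_width: 14.1
time: 16.75
tool_pos: [572.6, 147.7, 41.3]
tcp_rot: [-1.873, 1.571, 2.985]
contact_force: [0.6, -0.4, -0.0]
grip_width: 62.5
time: 17.42
tool_pos: [575.2, 148.2, 258.2]
tcp_rot: [1.553, 1.559, 0.128]
contact_force: [0.5, 0.2, 0.4]
grip_width: 91.8
t 17.42 at [575.2 148.2 258.2] phi 0.146 shift(tool,cm) [  1.76  -5.13 -10.04] turn -0.004 q6 -0.02 F [0.5 0.2 0.4] w 91.8
```

```bash
python3 wl.py I
python3 - <<'E'
from h import *
z=np.load('/tmp/wG.npz',allow_pickle=True);m=z['m'].item();p,d=z['p'],z['d']
a,b=wray(m,248,30,28),wray(m,136,94,28);print(a,b,(a+b)/2,np.hypot(*(a-b)[:2]),np.arctan2(*(a-b)[1::-1]))
z=np.load('/tmp/wI.npz',allow_pickle=True);m=z['m'].item();p,d=z['p'],z['d'];C=wcloud(m,d)
hsv=cv2.cvtColor(p,cv2.COLOR_RGB2HSV); g=((hsv[...,0]>5)&(hsv[...,0]<25)&(hsv[...,1]>80)&(d>0)).astype(np.uint8)
n,l,s,c=cv2.connectedComponentsWithStats(g)
for i in range(1,n):
    if s[i,4]>150:
        P=C[l==i]; print(i,s[i],P.mean(0).round(1),P[:,2].max().round(1)); t=P[P[:,2]>np.percentile(P[:,2],70)]; print('  top ridge',t.mean(0).round(1)); vv=np.linalg.svd(P[:,:2]-P[:,:2].mean(0),full_matrices=False)[2][0]; print('  dir',np.arctan2(vv[1],vv[0])%np.pi)
E
```

```text
[575.2 148.2 258.2] [ 2.86223796 -0.01180601  0.14642425]
bench 0.3076286608604164
[509.91867056 360.99166942  28.        ] [398.65641487 281.19501381  28.        ] [454.28754272 321.09334161  28.        ] 136.91893874560307 0.622172793319451
1 [ 52   0  22  14 171] [258.  357.3  68.6] 76.9
  top ridge [271.9 356.9  74.6]
  dir 2.9261394804432346
2 [ 167    7   64   56 1974] [458.9 316.2  47.5] 56.1
  top ridge [456.2 321.   53. ]
  dir 0.6427809640389626
3 [102 264  23  50 593] [522.1 169.  369.1] 375.0
  top ridge [522.2 167.9 372.8]
  dir 1.723323535551096
4 [423 264  24  50 620] [616.2 182.8 370.1] 375.9
  top ridge [616.4 181.8 373.9]
  dir 1.7097154714243485
5 [ 260  310  253   33 1891] [604.9 173.7 379.1] 387.7
  top ridge [602.3 175.1 382.4]
  dir 3.0373548302848365
6 [392 388  16  32 247] [623.7 131.8 368.9] 375.4
  top ridge [623.9 130.6 373.4]
  dir 1.6910683270724456
```

View pics/wI.png

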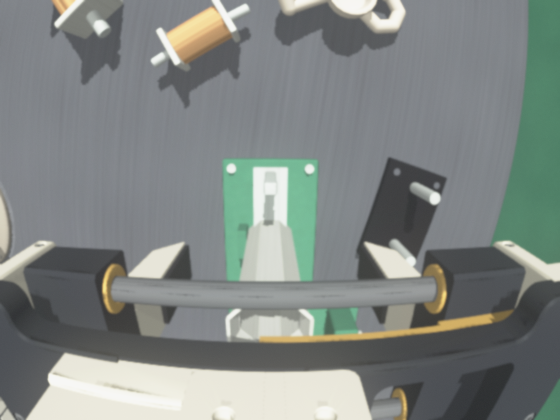

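```bash
python3 -m handwheel '[[[0,0,0,0.12],[0,0,0,0.12],[0,0,0,0.12],[0,0,0,0.12],[0,0,0,0.12],[0,0,0,0.12],[0,0,0,0.12],[0,0,0,0.12]]]'; python3 -m handwheel '[[[0,0,0,0.12],[0,0,0,0],[0,0,0,0]]]'; python3 -c "
from h import *
plan(454.3,321.1,100,-.94)"
```

```text
time: 18.13
tool_pos: [572.0, 147.7, 249.7]
tcp_rot: [-0.659, 1.568, -3.05]
contact_force: [0.8, 0.3, 0.1]
grip_width: 91.8
time: 18.38
tool_pos: [572.2, 147.7, 250.2]
tcp_rot: [-0.545, 1.569, -3.046]
contact_force: [0.2, -0.2, 0.0]
grip_width: 91.9
t 18.38 at [572.2 147.7 250.2] phi -0.93 shift(tool,cm) [ 15.04 -20.93  -0.93] turn 0.01 q6 1.05 F [ 0.2 -0.2  0. ] w 91.9
```

```bash
python3 -m handwheel '[[[0.5,-2.6,-0.1,0.01],[0.5,-2.6,-0.1,0],[0.5,-2.6,-0.1,0],[0.5,-2.6,-0.1,0],[0.5,-2.6,-0.1,0],[0.5,-2.6,-0.1,0],[0.5,-2.6,-0.1,0],[0.5,-2.6,-0.2,0]]]'; python3 -m handwheel '[[[0,0,0,0],[0,0,0,0],[0,0,0,0],[0,0,0,0]]]'; python3 wl.py J; python3 -c "
from h import *
plan(454.3,321.1,-19,-.94)"
```

```text
time: 19.05
tool_pos: [456.6, 322.1, 210.6]
tcp_rot: [-0.177, 1.57, -2.687]
contact_force: [0.3, 0.1, 0.7]
grip_width: 92.1
time: 19.38
tool_pos: [458.3, 320.6, 211.3]
tcp_rot: [1.933, 1.57, -0.581]
contact_force: [0.2, -0.2, 0.3]
grip_width: 91.8
[458.3 320.6 211.3] [ 2.86296055e+00 -6.49969088e-04 -9.43358052e-01]
bench 0.31320405207790714
t 19.43 at [458.4 320.6 211.4] phi -0.944 shift(tool,cm) [23.04 -0.29  0.31] turn -0.004 q6 1.42 F [-0.2 -0.4  0.4] w 92.0
```

View pics/wJ.png

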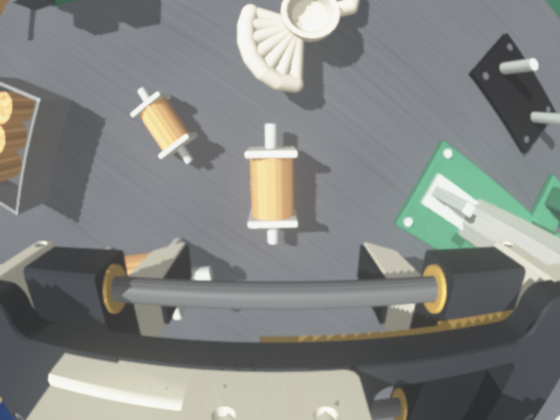

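Run:
```python
from h import *
z=np.load('/tmp/wJ.npz',allow_pickle=True);m=z['m'].item();p,d=z['p'],z['d'];C=wcloud(m,d)
im=p[:,:,::-1][110:260,200:340]; cv2.imwrite('pics/crop5.png',cv2.resize(im,None,fx=4,fy=4,interpolation=2))
a,b=wray(m,270.5,125,28),wray(m,273,243,28);print(a,b,(a+b)/2,np.hypot(*(a-b)[:2]),np.arctan2(*(a-b)[1::-1]))
hsv=cv2.cvtColor(p,cv2.COLOR_RGB2HSV); g=((hsv[...,0]>5)&(hsv[...,0]<25)&(hsv[...,1]>80)&(d>0)).astype(np.uint8)
n,l,s,c=cv2.connectedComponentsWithStats(g)
for i in range(1,n):
    if s[i,4]>150 and abs(s[i,0]-250)<15:
        P=C[l==i]; print(i,s[i],P.mean(0).round(1),P.max(0).round(1)); 
        r=cv2.minAreaRect(P[:,:2].astype(np.float32)); print(r)
```

```text
[510.12847008 362.8131462   28.        ] [397.1529     277.53411293  28.        ] [453.64068504 320.17362957  28.        ] 141.5485533251842 0.6465946428053149
4 [ 250  159   43   61 2026] [457.  319.9  48.3] [493.2 358.5  55. ]
((453.5088195800781, 322.1602478027344), (67.92223358154297, 49.64977264404297), 36.229393005371094)
7 [ 261  310  252   32 1643] [496.5 303.9 332.4] [519.4 335.8 339.5]
((492.240478515625, 300.81134033203125), (19.52309226989746, 78.56869506835938), 35.075233459472656)
```

View pics/crop5.png

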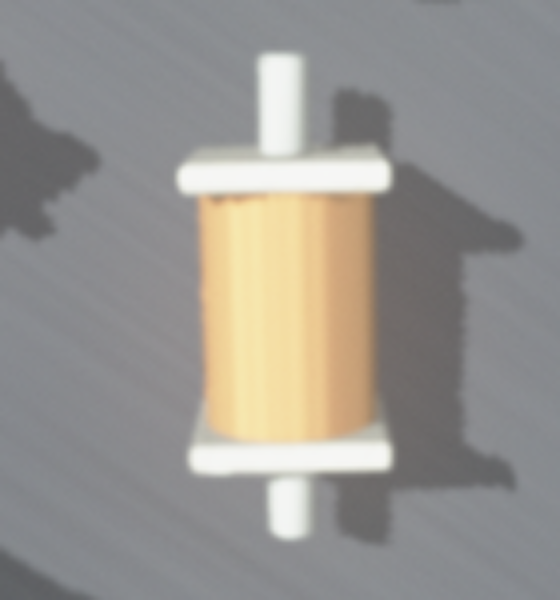

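```bash
python3 -m handwheel '[[[2.8,-0.3,0.35,-0.015],[2.8,0,0,0],[2.8,0,0,0],[2.8,0,0,0],[2.8,0,0,0],[2.8,0,0,0],[2.8,0,0,0],[0,0,0,0]]]'; python3 -m handwheel '[[[1.7,0,0,0],[1.7,0,0,0],[0,0,0,0],[0,0,0,0],[0,0,0,0]]]' ; python3 -c "
from h import *
plan(453.6,321.0,-19,-.928)"
```

```text
time: 20.1
tool_pos: [450.5, 319.2, 10.5]
tcp_rot: [-0.156, 1.562, -2.657]
contact_force: [-1.3, -1.4, 0.3]
grip_width: 91.8
time: 20.52
tool_pos: [454.3, 322.0, -17.0]
tcp_rot: [2.999, 1.569, 0.499]
contact_force: [-0.6, 0.1, -0.1]
grip_width: 91.8
t 20.52 at [454.3 322.  -17. ] phi -0.929 shift(tool,cm) [0.2  0.04 0.12] turn -0.001 q6 1.41 F [-0.6  0.1 -0.1] w 91.8
```

```bash
python3 -m handwheel '[[[0.1,0,0.1,0],[0,0,0,0],[0,0,0,0],[0,0,0,0],[0,0,0,0],[0,0,0,0],[0,0,0,0],[0,0,0,0]]]' 0.45; python3 -m handwheel '[[[0,0,0,0],[0,0,0,0],[0,0,0,0],[0,0,0,0],[0,0,0,0]]]' 0;  python3 wl.py K; python3 -c "
from h import *
plan(453.6,321.0,-19,-.928)"
```

```text
time: 21.18
tool_pos: [452.5, 321.0, -19.6]
tcp_rot: [2.17, 1.571, -0.33]
contact_force: [1.8, -2.1, 0.7]
grip_width: 49.1
time: 21.6
tool_pos: [452.5, 321.1, -19.6]
tcp_rot: [2.441, 1.571, -0.059]
contact_force: [1.6, -1.4, 2.1]
grip_width: 49.2
[452.5 321.1 -19.6] [ 2.86300270e+00 -5.48353088e-04 -9.28697318e-01]
bench 0.32365307473543226
t 21.65 at [452.5 321.  -19.6] phi -0.929 shift(tool,cm) [-0.06  0.07 -0.09] turn -0.001 q6 1.41 F [ 1.3 -2.4  1.8] w 49.2
```

View pics/wK.png

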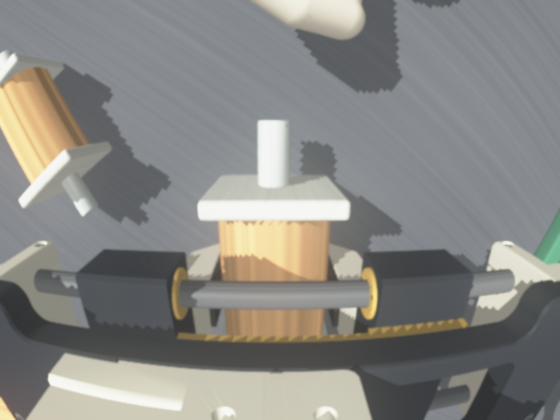

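Run:
```python
from h import *
z=np.load('/tmp/wK.npz',allow_pickle=True);m=z['m'].item();t,R,o=pose()
for (u,v,zz,l) in [(273.5,121,30,'journal end top'),(274,205,50,''),]:
    w=wray(m,u,v,zz); print(l,w,(w-t)@R)
# flange front top edge: corners (201,203),(347,203) at z=56
for u,v in [(200,201),(348,201),(214,178),(333,178)]:
    w=wray(m,u,v,56); print(((w-t)@R).round(1))
```

```text
journal end top [510.56167219 364.62144771  30.        ] [-49.60684852  -0.12383763 -72.62841436]
 [485.95628597 345.97298364  50.        ] [-69.61091017   0.08643733 -41.75798279]
[-75.6 -26.5 -44.9]
[-75.6  26.6 -44.9]
[-75.6 -21.  -53.2]
[-75.6  20.8 -53.2]
```

```bash
python3 -m handwheel '[[[-1,0,0,0],[-2,0,0,0],[-3,0,0,0],[-3,0,0,0],[-3,0,0,0],[-3,0,0,0],[-3,0,0,0],[-3,0,0,0]]]'; python3 -m handwheel '[[[-3,0,0,0.1],[-2.5,0,0,0.1],[-2,0,0,0.1],[0,0,0,0.1],[0,0,0,0.1],[0,0,0,0],[0,0,0,0],[0,0,0,0]]]';  python3 -c "
from h import *
plan(602.6,-84.2,265,-1.436)"
```

```text
time: 22.32
tool_pos: [451.1, 321.1, 191.7]
tcp_rot: [-0.61, 1.569, -3.11]
contact_force: [0.8, 0.1, -4.7]
grip_width: 49.4
time: 22.98
tool_pos: [451.7, 321.1, 264.9]
tcp_rot: [0.079, 1.569, -2.918]
contact_force: [-0.5, -0.5, -3.4]
grip_width: 49.1
t 22.98 at [451.7 321.1 264.9] phi -1.426 shift(tool,cm) [-2.000e-02  4.228e+01 -9.080e+00] turn 0.01 q6 1.91 F [-0.5 -0.5 -3.4] w 49.1
```

```bash
python3 -m handwheel '[[[0,1.4,-0.3,0.01],[0,2.8,-0.6,0],[0,2.8,-0.6,0],[0,2.8,-0.6,0],[0,2.8,-0.6,0],[0,2.8,-0.6,0],[0,2.8,-0.6,0],[0,2.8,-0.6,0]]]'; python3 -m handwheel '[[[0,2.8,-0.6,0],[0,2.8,-0.6,0],[0,2.8,-0.6,0],[0,2.8,-0.6,0],[0,2.8,-0.6,0],[0,2.8,-0.6,0],[0,2.8,-0.6,0],[0,1.4,-0.4,0]]]';python3 -m handwheel '[[[0,0,0,0],[0,0,0,0],[0,0,0,0],[0,0,0,0]]]';  python3 -c "
from h import *
plan(602.6,-84.2,100,-1.436)"; python3 wl.py L
```

```text
time: 23.65
tool_pos: [524.6, 117.7, 265.0]
tcp_rot: [-0.418, 1.57, 2.858]
contact_force: [1.0, 0.3, -3.3]
grip_width: 49.2
time: 24.32
tool_pos: [598.2, -86.4, 264.5]
tcp_rot: [0.489, 1.57, -2.521]
contact_force: [-0.6, -0.4, -3.9]
grip_width: 49.7
time: 24.65
tool_pos: [597.6, -81.8, 265.4]
tcp_rot: [-1.364, 1.57, 1.912]
contact_force: [0.6, -0.3, -4.7]
grip_width: 48.9
t 24.65 at [597.6 -81.8 265.4] phi -1.437 shift(tool,cm) [16.54  0.31 -0.47] turn -0.001 q6 1.17 F [ 0.6 -0.3 -4.7] w 48.9
[597.6 -81.8 265.4] [ 2.86281845e+00  3.80888125e-04 -1.43679391e+00]
bench 0.32723860852686926
```

View pics/wL.png

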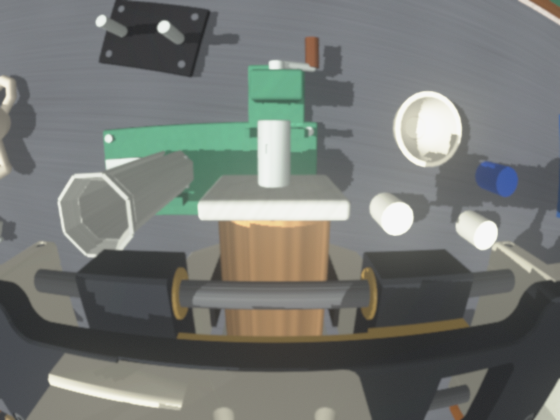

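Run:
```python
from h import *
z=np.load('/tmp/wL.npz',allow_pickle=True);m=z['m'].item();p,d=z['p'],z['d'];C=wcloud(m,d)
P,k=near(C,d,585,60,55,228,242); print(len(P),P.mean(0),cv2.minEnclosingCircle(P[:,:2].astype(np.float32)),circ(P))
im=p[:,:,::-1][90:270,40:340]; cv2.imwrite('pics/crop6.png',cv2.resize(im,None,fx=2.6,fy=2.6,interpolation=2))
hsv=cv2.cvtColor(p,cv2.COLOR_RGB2HSV); g=(hsv[...,0]>60)&(hsv[...,0]<95)&(hsv[...,1]>80)&(d>0)
P=C[g&(abs(C[...,2]-15)<4)&(np.hypot(C[...,0]-600,C[...,1])<250)]; print(cv2.minAreaRect(P[:,:2].astype(np.float32)))
P=C[g&(abs(C[...,2]-85)<4)&(np.hypot(C[...,0]-600,C[...,1])<250)]; print('gear',len(P),cv2.minAreaRect(P[:,:2].astype(np.float32)))
P=C[g&(abs(C[...,2]-78)<6)&(C[...,0]<665)]; print(len(P))
yaw=.135;yh=np.array([-np.sin(yaw),np.cos(yaw)]);xh=np.array([np.cos(yaw),np.sin(yaw)]);O=np.array([584.6,59.7])-45*yh;print('O',O)
im=p[:,:,::-1].copy()
def put(lx,ly,zz,c=(0,0,255)):
    q=wproj(m,np.array([*(O+lx*xh+ly*yh),zz]))[0]; cv2.circle(im,(int(q[0]+.5),int(q[1]+.5)),2,c,-1)
for s in [(65,155),(65,-155),(-65,155)]: put(*s,15)
for s in [(90,-100),(126,-100)]: put(*s,85)
for a in np.arange(0,6.28,.2): put(35*np.cos(a),45+35*np.sin(a),234,(255,0,0))
for y in (-131,-100,-69): put(57,y,81)
cv2.imwrite('pics/ov1.png',im)
```

```text
1439 [586.07744057  63.65186039 232.75051652] ((583.8228149414062, 59.50174331665039), 37.45702362060547) [584.85246512  58.3433574   33.11482462]
((622.7483520507812, 13.79595947265625), (162.44735717773438, 298.7368469238281), 27.613994598388672)
gear 1614 ((689.374267578125, -72.06289672851562), (77.8746337890625, 63.53791046142578), 7.796702861785889)
165
O [590.656564   15.1094401]
```

View pics/ov1.png

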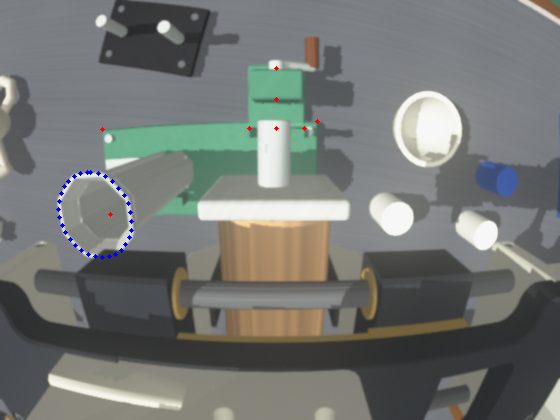

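```bash
python3 -m handwheel '[[[2.5,0.3,-0.45,0],[2.5,0,0,0],[2.5,0,0,0],[2.5,0,0,0],[2.5,0,0,0],[2.5,0,0,0],[2.5,0,0,0],[2.5,0,0,0]]]'; python3 -m handwheel '[[[1,0,0,0],[0,0,0,0],[0,0,0,0],[0,0,0,0]]]';  python3 -c "
from h import *
plan(602.6,-84.2,14,-1.436)"; python3 wl.py M
```

```text
time: 25.37
tool_pos: [602.8, -84.5, 64.7]
tcp_rot: [3.034, 1.57, 0.025]
contact_force: [1.2, -0.5, -4.5]
grip_width: 49.2
time: 25.7
tool_pos: [604.1, -85.6, 57.2]
tcp_rot: [2.785, 1.567, -0.224]
contact_force: [0.5, 0.0, -3.5]
grip_width: 49.1
t 25.7 at [604.1 -85.6  57.2] phi -1.438 shift(tool,cm) [ 4.32 -0.16  0.14] turn -0.002 q6 1.17 F [ 0.5  0.  -3.5] w 49.1
[604.1 -85.6  57.2] [ 2.86613323e+00 -1.45660159e-03 -1.43822446e+00]
bench 0.329327231413302
```

View pics/wM.png

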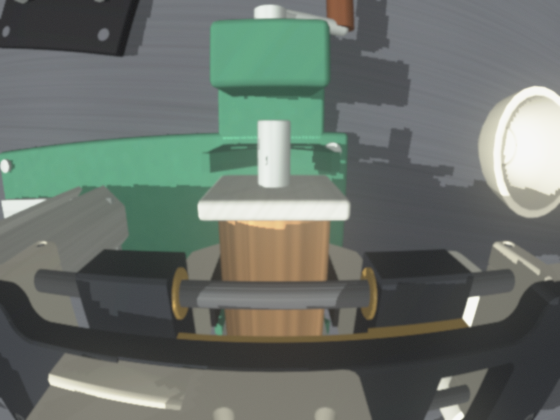

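Run:
```python
from h import *
z=np.load('/tmp/wM.npz',allow_pickle=True);m=z['m'].item();p,d=z['p'],z['d'];C=wcloud(m,d)
yaw=.135;yh=np.array([-np.sin(yaw),np.cos(yaw)]);xh=np.array([np.cos(yaw),np.sin(yaw)]);O=np.array([584.6,59.7])-45*yh
im=p[:,:,::-1].copy()
def put(lx,ly,zz,c=(0,0,255)):
    q=wproj(m,np.array([*(O+lx*xh+ly*yh),zz]))[0]; cv2.circle(im,(int(q[0]*1+.5),int(q[1]+.5)),1,c,-1)
for x in (47,57):
  for a,b in [(-131,81),(-100,50),(-69,81),(-131,15),(-69,15)]: put(x,a,b,(0,0,255) if x==57 else (255,0,0))
for a in [(65,-155),(65,-100),(65,0)]: put(*a,15,(0,255,255))
for a in [(90,-100),(126,-100)]: put(*a,85,(0,255,255))
im=im[90:260,120:420]; cv2.imwrite('pics/ov2.png',cv2.resize(im,None,fx=2.6,fy=2.6,interpolation=2))
```

```text
(no output)
```

View pics/ov2.png

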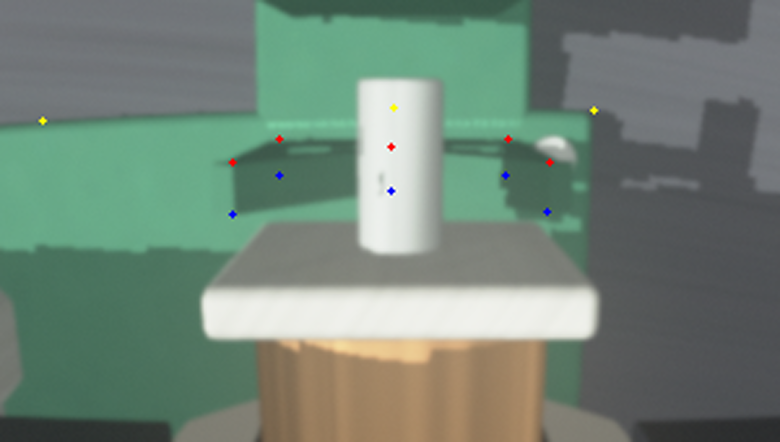

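```bash
python3 -m handwheel '[[[0,-0.2,0.15,0],[1,0,0,0],[1,0,0,0],[1,0,0,0],[0,0,0,0],[0,0,0,0]]]'; python3 -m handwheel '[[[0.5,0,0,0],[0,0,0,0],[0,0,0,0],[0,0,0,0]]]'; python3 -m handwheel '[[[0.5,0,0,0],[0,0,0,0],[0,0,0,0],[0,0,0,0]]]'; python3 -c "
from h import *
plan(602.6,-84.2,14,-1.436)"; python3 wl.py N
```

```text
time: 26.25
tool_pos: [600.1, -83.6, 23.9]
tcp_rot: [-0.424, 1.568, 2.849]
contact_force: [0.1, 0.0, -4.0]
grip_width: 49.1
time: 26.58
tool_pos: [601.2, -83.8, 20.5]
tcp_rot: [2.912, 1.57, -0.098]
contact_force: [-0.4, 0.2, -5.0]
grip_width: 49.2
time: 26.92
tool_pos: [600.9, -83.7, 15.3]
tcp_rot: [-0.792, 1.571, 2.482]
contact_force: [0.4, 0.4, -3.9]
grip_width: 49.1
t 26.92 at [600.9 -83.7  15.3] phi -1.439 shift(tool,cm) [ 0.13  0.07 -0.16] turn -0.003 q6 1.17 F [ 0.4  0.4 -3.9] w 49.1
[600.9 -83.7  15.3] [ 2.86291693e+00 -1.40509789e-04 -1.43872417e+00]
bench 0.3282825352677463
```

View pics/wN.png

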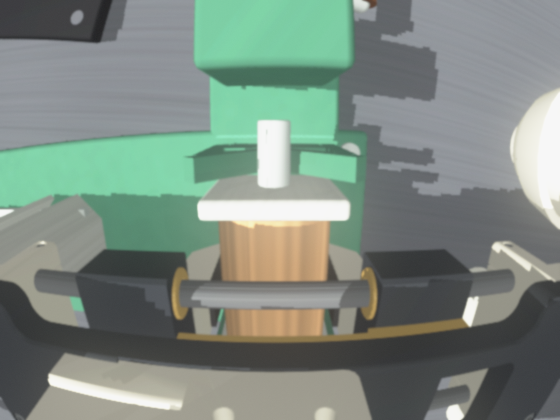

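```bash
python3 -m handwheel '[[[0.2,0.05,-0.15,0],[0,0,0,0],[0,0,0,0],[0,0,0,0]]]'; python3 -m handwheel '[[[0.2,0,0,0],[0,0,0,0],[0,0,0,0]]]'; python3 -m handwheel '[[[0.2,0,0,0],[0,0,0,0],[0,0,0,0]]]'
```

```text
time: 27.3
tool_pos: [602.5, -84.1, 13.3]
tcp_rot: [-1.383, 1.571, 1.891]
contact_force: [0.1, -0.0, -3.9]
grip_width: 49.5
time: 27.55
tool_pos: [602.9, -84.0, 12.1]
tcp_rot: [2.899, 1.57, -0.111]
contact_force: [-1.9, 1.4, 4.1]
grip_width: 49.4
time: 27.8
tool_pos: [603.0, -84.1, 12.0]
tcp_rot: [2.752, 1.569, -0.258]
contact_force: [-7.2, 2.2, 17.0]
grip_width: 49.4
```

```bash
python3 -m handwheel '[[[-0.25,0,0,0],[0,0,0,0],[0,0,0,0]]]'; python3 -m handwheel '[[[0,0,0,0],[0,0,0,0],[0,0,0,0],[0,0,0,0],[0,0,0,0],[0,0,0,0],[0,0,0,0],[0,0,0,0]]]' 0.85; python3 -m handwheel '[[[-1,0,0,0],[-2,0,0,0],[-3,0,0,0],[-3,0,0,0],[-3,0,0,0],[-3,0,0,0],[-3,0,0,0],[-3,0,0,0]]]' 1;  python3 -m handwheel '[[[-3,0,0,0],[-3,0,0,0],[0,0,0,0],[0,0,0,0],[0,0,0,0]]]' 1; python3 wl.py O
```

```text
time: 28.05
tool_pos: [602.9, -84.1, 12.2]
tcp_rot: [2.986, 1.57, -0.024]
contact_force: [-1.7, 0.8, 4.0]
grip_width: 49.6
time: 28.72
tool_pos: [602.5, -84.1, 11.8]
tcp_rot: [-1.782, 1.571, 1.491]
contact_force: [0.3, -0.0, -0.6]
grip_width: 78.0
time: 29.38
tool_pos: [602.2, -84.0, 224.4]
tcp_rot: [2.847, 1.57, -0.163]
contact_force: [0.9, -0.2, -0.1]
grip_width: 91.6
time: 29.8
tool_pos: [602.1, -84.0, 281.6]
tcp_rot: [-0.543, 1.57, 2.73]
contact_force: [0.1, 0.7, -0.8]
grip_width: 91.9
[602.1 -84.  281.6] [ 2.86237016e+00  7.08064859e-05 -1.43871930e+00]
bench 0.31407171163255043
```

View pics/wO.png

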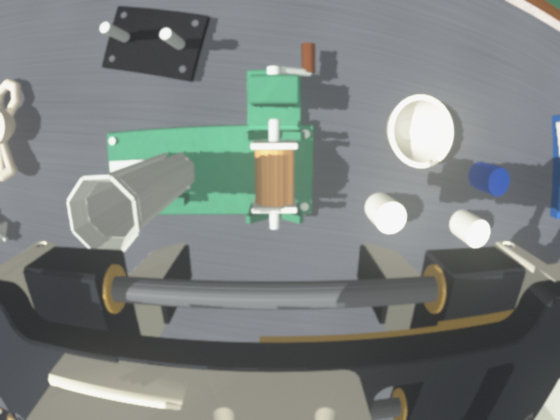

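```bash
cat > ws.py <<'E'
from h import *
import sys
def wslugs(tag):
    z=np.load(f'/tmp/w{tag}.npz',allow_pickle=True);m=z['m'].item();p,d=z['p'],z['d'];C=wcloud(m,d)
    k=((d>0)&(C[...,2]>55)&(C[...,2]<66)&(C[...,1]<-150)).astype(np.uint8)
    k=cv2.morphologyEx(k,cv2.MORPH_OPEN,np.ones((3,3),np.uint8))
    n,l,s,c=cv2.connectedComponentsWithStats(k)
    for i in range(1,n):
        if s[i,4]<40: continue
        P=C[l==i]; e=cv2.minEnclosingCircle(P[:,:2].astype(np.float32)); 
        E=cv2.fitEllipse(cv2.findContours((l==i).astype(np.uint8),0,1)[0][0]); w=wray(m,*E[0],60)
        print(s[i],'rgb',p[l==i].mean(0).round(0),'z',P[:,2].mean().round(1),'enc',np.round(e[0],1),round(e[1],1),'mean',P.mean(0)[:2].round(1),'ell',w[:2].round(1))
wslugs(sys.argv[1])
E
python3 ws.py O
python3 - <<'E'
from h import *
z=np.load('/tmp/wO.npz',allow_pickle=True);m=z['m'].item();p,d=z['p'],z['d'];C=wcloud(m,d)
P,k=near(C,d,604,-84,24,75,95); print('drum top z',len(P),np.percentile(P[:,2],[50,95]))
a,b=wray(m,274,120.5,60),wray(m,274.5,229.5,60);print(a,b,(a+b)/2,np.hypot(*(a-b)[:2]))
E
```

```text
[ 389   95   65   73 1114] rgb [245. 245. 243.] z 59.6 enc [ 693.6 -272.2] 50.1 mean [ 693.3 -272.5] ell [ 693.3 -269.2]
[487 167  23  30 537] rgb [ 77. 105. 173.] z 60.0 enc [ 648.2 -423.8] 23.7 mean [ 648.6 -421.6] ell [ 648.5 -421.4]
[375 202  32  31 771] rgb [247. 247. 246.] z 60.2 enc [ 569.6 -251.1] 23.1 mean [ 569.9 -249.9] ell [ 570.  -249.8]
[466 220  24  27 513] rgb [247. 247. 246.] z 60.0 enc [ 562.9 -408.7] 23.3 mean [ 563.4 -407. ] ell [ 563.6 -406.8]
drum top z 1075 [83.20783838 85.61810165]
[673.16082256 -74.97356592  60.        ] [532.05551602 -94.38728074  60.        ] [602.60816929 -84.68042333  60.        ] 142.43454587659758
```

```bash
python3 -m handwheel '[[[0,2.3,0.77,0],[0,2.3,0.77,0],[0,2.3,0.77,0],[2,2.3,0.77,0],[2,2.3,0.77,0],[2,2.3,0.77,0],[2,2.3,0.77,0],[0,0,0,0]]]' 1; python3 -m handwheel '[[[0,0,0,0],[0,0,0,0],[0,0,0,0]]]' 0.75; python3 wl.py P; python3 ws.py P; python3 -c "
from h import *
plan(569.7,-250.5,3,-1.439)"
```

```text
time: 30.52
tool_pos: [566.4, -253.6, 195.3]
tcp_rot: [-0.511, 1.56, 2.758]
contact_force: [-1.0, 0.2, -1.2]
grip_width: 91.4
time: 30.77
tool_pos: [570.8, -249.9, 202.6]
tcp_rot: [2.842, 1.57, -0.167]
contact_force: [-0.5, 0.6, -0.1]
grip_width: 76.5
[ 570.8 -249.9  202.6] [ 2.86400632e+00 -5.12013886e-04 -1.43765467e+00]
bench 0.3196562895176953
[ 263   30   97   94 2140] rgb [243. 242. 239.] z 59.6 enc [ 693.4 -272. ] 49.6 mean [ 693.7 -271.8] ell [ 692.3 -271.4]
[538  82  17  51 245] rgb [212. 171. 125.] z 60.4 enc [ 735.5 -587.6] 34.9 mean [ 735.  -585.3] ell [ 734.4 -585.7]
[ 420  125   37   41 1161] rgb [ 79. 134. 235.] z 60.2 enc [ 648.1 -423.7] 23.2 mean [ 648.2 -422.2] ell [ 648.1 -422.2]
[551 134   9  35 164] rgb [202. 164. 121.] z 60.4 enc [ 682.9 -620.3] 26.3 mean [ 684.1 -620.1] ell [ 685.1 -619.7]
[ 254  170   42   44 1439] rgb [246. 246. 246.] z 60.1 enc [ 569.5 -251.9] 23.1 mean [ 570.  -251.2] ell [ 570.1 -251.1]
[ 393  197   37   40 1114] rgb [226. 227. 218.] z 60.1 enc [ 563.1 -409.4] 23.7 mean [ 563.3 -407.8] ell [ 563.3 -407.6]
[296 309  37  23 703] rgb [247. 247. 246.] z 60.2 enc [ 421.8 -320. ] 22.8 mean [ 419.4 -320.1] ell [ 419.4 -320.1]
t 30.82 at [ 570.9 -249.8  202.8] phi -1.438 shift(tool,cm) [19.98  0.04  0.16] turn 0.001 q6 0.9 F [ 0.5 -0.4  0.8] w 72.5
```

View pics/wP.png

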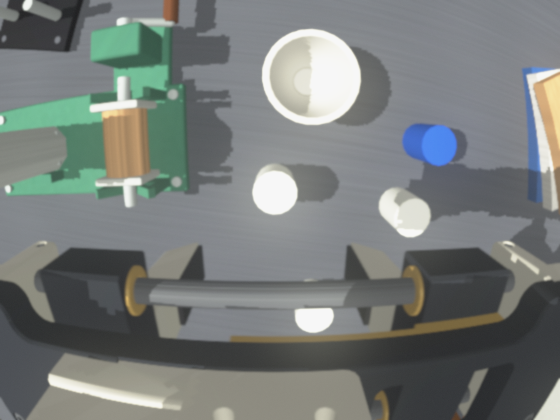

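```bash
python3 -m handwheel '[[[2.7,0.15,0.15,0],[2.7,0,0,0],[2.7,0,0,0],[2.7,0,0,0],[2.7,0,0,0],[2.6,0,0,0],[2,0,0,0],[1.9,0,0,0]]]'; python3 -m handwheel '[[[0,0,0,0],[0,0,0,0],[0,0,0,0],[0,0,0,0],[0,0,0,0],[0,0,0,0],[0,0,0,0]]]' 0.3; python3 -m handwheel '[[[0,0,0,0],[0,0,0,0],[0,0,0,0]]]' 0.2; python3 wl.py Q;python3 -c "
from h import *
plan(569.7,-251.6,3,-1.439)"
```

```text
time: 31.48
tool_pos: [569.5, -251.4, 1.2]
tcp_rot: [2.859, 1.57, -0.15]
contact_force: [0.7, -0.2, -0.5]
grip_width: 68.9
time: 32.07
tool_pos: [570.2, -252.8, 3.7]
tcp_rot: [2.628, 1.567, -0.382]
contact_force: [-0.0, 1.2, 5.9]
grip_width: 45.2
time: 32.32
tool_pos: [570.2, -252.8, 3.8]
tcp_rot: [2.629, 1.567, -0.381]
contact_force: [0.6, 1.6, 7.3]
grip_width: 45.5
[ 570.2 -252.8    3.8] [ 2.86598684e+00 -1.94952589e-03 -1.43867157e+00]
bench 0.3364948420994551
t 32.37 at [ 570.2 -252.7    3.8] phi -1.439 shift(tool,cm) [ 0.08 -0.12  0.04] turn 0.0 q6 0.9 F [0.4 2.2 6.5] w 45.3
```

View pics/wQ.png

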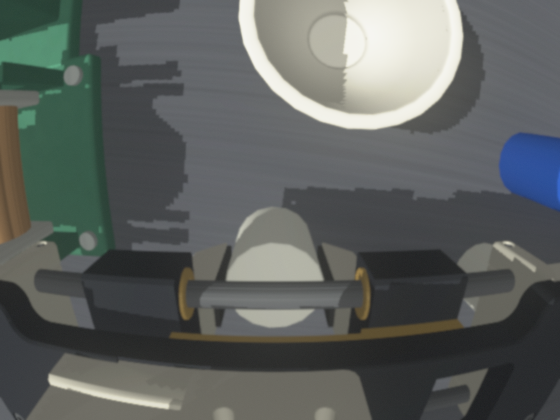

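```bash
python3 -m handwheel '[[[-1.5,0,0,0],[-3.2,0,0,0],[-3.2,0,0,0],[-3.2,0,0,0],[-3.2,0,0,0],[-3.2,0,0,0],[-3.2,0,0,0],[-3,0,0,0]]]'; python3 -m handwheel '[[[-2.5,0,0,0],[0,0,0,0],[0,0,0,0]]]'; python3 -c "
from h import *
plan(584.6,59.7,265,-1.439)"
```

```text
time: 33.03
tool_pos: [568.7, -252.5, 241.3]
tcp_rot: [2.377, 1.57, -0.633]
contact_force: [0.2, -0.2, -2.1]
grip_width: 45.2
time: 33.28
tool_pos: [569.3, -252.8, 265.6]
tcp_rot: [2.447, 1.567, -0.563]
contact_force: [0.2, -0.7, -1.0]
grip_width: 45.2
t 33.28 at [ 569.3 -252.8  265.6] phi -1.439 shift(tool,cm) [ -0.   -30.78  -5.62] turn -0.0 q6 0.9 F [ 0.2 -0.7 -1. ] w 45.2
```

```bash
python3 -m handwheel '[[[0,-1.5,-0.3,0],[0,-3,-0.55,0],[0,-3,-0.55,0],[0,-3,-0.55,0],[0,-3,-0.55,0],[0,-3,-0.55,0],[0,-3,-0.55,0],[0,-3,-0.55,0]]]'; python3 -m handwheel '[[[0,-3,-0.55,0],[0,-3,-0.55,0],[0,-1.3,-0.3,0],[0,0,0,0],[0,0,0,0],[0,0,0,0],[0,0,0,0]]]'; python3 -c "
from h import *
plan(584.6,59.7,265,-1.439)"; python3 wl.py R
```

```text
time: 33.95
tool_pos: [579.2, -21.5, 261.8]
tcp_rot: [-0.391, 1.567, 2.883]
contact_force: [1.3, -0.6, -0.9]
grip_width: 45.3
time: 34.53
tool_pos: [584.6, 48.9, 263.3]
tcp_rot: [0.205, 1.57, -2.807]
contact_force: [0.4, 0.1, -1.0]
grip_width: 45.5
t 34.53 at [584.6  48.9 263.3] phi -1.441 shift(tool,cm) [-0.17 -1.07 -0.14] turn -0.002 q6 1.39 F [ 0.4  0.1 -1. ] w 45.5
[584.6  48.9 263.3] [ 2.86207553e+00 -4.47206320e-04 -1.44033926e+00]
bench 0.3134873386526067
```

View pics/wR.png

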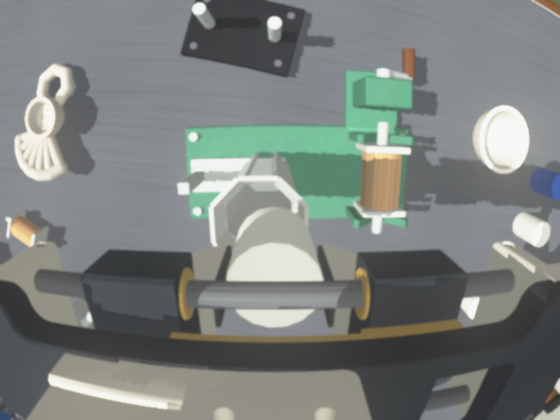

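```bash
python3 -m handwheel '[[[0,-1.1,-0.15,0],[0,0,0,0],[0,0,0,0],[0,0,0,0]]]'; python3 -c "
from h import *
plan(584.6,59.7,215,-1.439)"; python3 wl.py S
cat > ov.py <<'E'
from h import *
import sys
tag=sys.argv[1]
z=np.load(f'/tmp/w{tag}.npz',allow_pickle=True);m=z['m'].item();p=z['p']
im=cv2.resize(p[:,:,::-1][160:340,180:380],None,fx=4,fy=3.3,interpolation=2)
def put(x,y,zz,c):
    q=wproj(m,np.array([x,y,zz]))[0]; cv2.circle(im,(int((q[0]+.5-180)*4),int((q[1]+.5-160)*3.3)),1,c,-1)
t,R,o=pose()
for a in np.arange(0,6.28,.05):
    put(584.6+31.5*np.cos(a),59.7+31.5*np.sin(a),234,(255,0,0))
    put(t[0]+23*np.cos(a),t[1]+23*np.sin(a),t[2]+28-31,(0,0,255))
    put(t[0]+23*np.cos(a),t[1]+23*np.sin(a),t[2]+28+29,(0,255,0))
cv2.imwrite(f'pics/ov{tag}.png',im)
E
python3 ov.py S
```

```text
time: 34.92
tool_pos: [584.9, 61.3, 263.9]
tcp_rot: [2.742, 1.571, -0.267]
contact_force: [0.6, -0.8, -1.5]
grip_width: 45.2
t 34.92 at [584.9  61.3 263.9] phi -1.439 shift(tool,cm) [4.89 0.16 0.05] turn 0.0 q6 1.41 F [ 0.6 -0.8 -1.5] w 45.2
[584.9  61.3 263.9] [ 2.86305851e+00 -3.21634066e-04 -1.43858921e+00]
bench 0.3157397805726134
```

View pics/ovS.png

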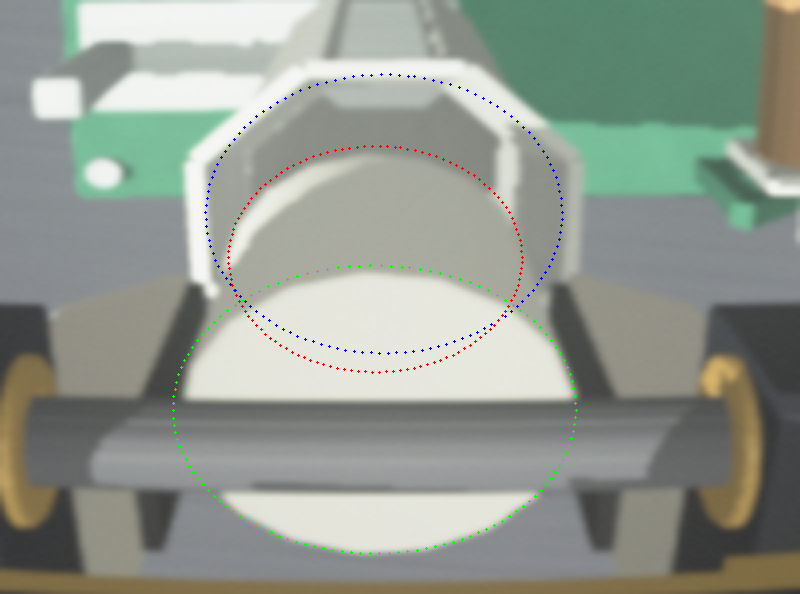

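```bash
python3 -m handwheel '[[[1,0.17,-0.05,0],[1.2,0,0,0],[1,0,0,0],[0,0,0,0],[0,0,0,0],[0,0,0,0]]]'; python3 -m handwheel '[[[1,0,0,0],[0.5,0,0,0],[0,0,0,0],[0,0,0,0]]]'; python3 -c "
from h import *
plan(585.6,59.7,210,-1.439)"; python3 wl.py T; python3 ov.py T
```

```text
time: 35.47
tool_pos: [585.8, 59.7, 232.1]
tcp_rot: [-3.119, 1.57, 0.154]
contact_force: [0.6, -0.1, -0.0]
grip_width: 45.6
time: 35.8
tool_pos: [585.3, 59.8, 216.3]
tcp_rot: [-0.277, 1.57, 2.996]
contact_force: [0.6, 0.1, -0.5]
grip_width: 45.6
t 35.8 at [585.3  59.8 216.3] phi -1.439 shift(tool,cm) [ 0.63  0.01 -0.03] turn 0.0 q6 1.41 F [ 0.6  0.1 -0.5] w 45.6
[585.3  59.8 216.3] [ 2.86198400e+00 -1.86822531e-05 -1.43870302e+00]
bench 0.31877607150642007
```

View pics/ovT.png

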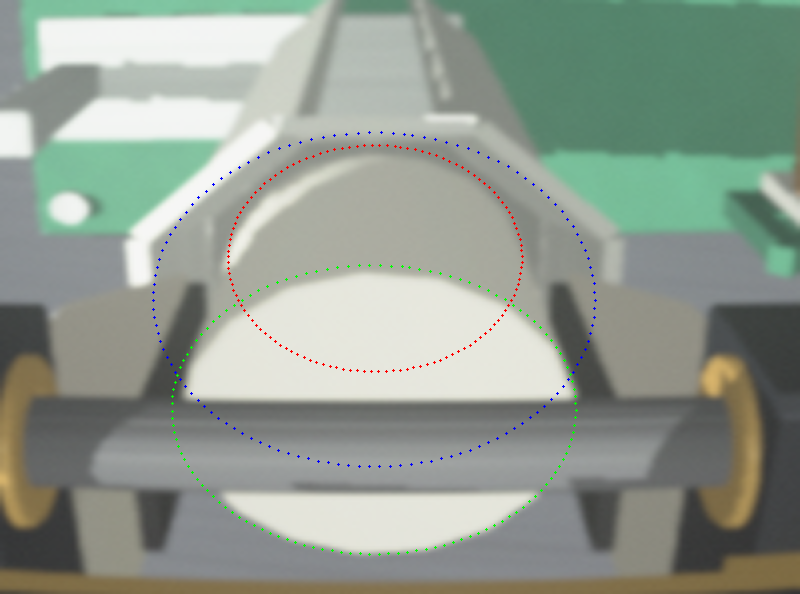

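```bash
python3 -m handwheel '[[[0.5,0,0,0],[0,0,0,0],[0,0,0,0]]]'; python3 -m handwheel '[[[0,0,0,0],[0,0,0,0],[0,0,0,0],[0,0,0,0],[0,0,0,0],[0,0,0,0]]]' 0.75; python3 wl.py U
```

```text
time: 36.1
tool_pos: [585.4, 59.7, 211.6]
tcp_rot: [-0.26, 1.57, 3.013]
contact_force: [-0.1, 0.4, -0.6]
grip_width: 45.6
time: 36.6
tool_pos: [585.6, 59.7, 211.9]
tcp_rot: [-2.86, 1.571, 0.414]
contact_force: [-0.0, 0.2, -0.4]
grip_width: 68.7
[585.6  59.7 211.9] [ 2.86321854e+00 -2.15432518e-04 -1.43872664e+00]
bench 0.31212630314874446
```

View pics/wU.png

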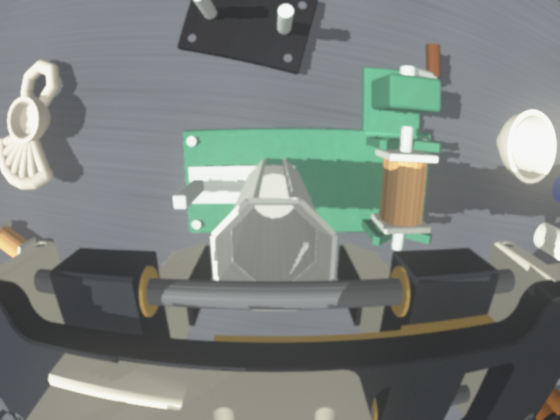

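```bash
python3 -m handwheel '[[[-2.5,0,0,0],[-2.5,0,0,0],[0,3,0.54,0],[0,3,0.54,0],[0,3,0.54,0],[0,3,0.54,0],[0,3,0.54,0],[0,3,0.54,0]]]'; python3 -m handwheel '[[[0,3,0.54,0],[0,3,0.54,0],[0,3,0.54,0],[0,3,0.54,0],[0,3,0.54,0],[0,3,0.54,0],[0,3,0.54,0],[0,3,0.54,0]]]'; python3 -m handwheel '[[[2,3,0.54,0],[2,0,0,0],[2,0,0,0],[0,0,0,0],[0,0,0,0],[0,0,0,0],[0,0,0,0]]]'; python3 wl.py V; python3 ws.py V; python3 -c "
from h import *
plan(563.3,-408.5,3,-1.439)"
```

```text
time: 37.32
tool_pos: [576.9, -124.4, 261.9]
tcp_rot: [3.019, 1.571, 0.01]
contact_force: [0.6, -0.8, 0.5]
grip_width: 69.1
time: 37.98
tool_pos: [565.5, -368.0, 261.8]
tcp_rot: [-2.24, 1.571, 1.033]
contact_force: [0.7, 0.2, 0.1]
grip_width: 68.9
time: 38.57
tool_pos: [565.3, -397.2, 204.0]
tcp_rot: [2.318, 1.567, -0.691]
contact_force: [-0.0, -0.1, -0.2]
grip_width: 69.1
[ 565.3 -397.2  204. ] [ 2.86525051e+00 -2.75650022e-03 -1.43806858e+00]
bench 0.308534076370222
[ 128   14   89   90 1863] rgb [239. 239. 235.] z 59.5 enc [ 693.5 -272.3] 49.7 mean [ 693.6 -271.5] ell [ 692.1 -274.7]
[447  42  53 146 719] rgb [207. 167. 121.] z 60.5 enc [ 685.9 -619. ] 92.4 mean [ 689.7 -616.2] ell [ 688.5 -613.3]
[ 288   93   45   45 1552] rgb [ 86. 143. 239.] z 60.2 enc [ 648.1 -424. ] 23.0 mean [ 648.  -423.7] ell [ 648.  -423.7]
[ 264  173   42   43 1418] rgb [247. 247. 246.] z 60.1 enc [ 562.9 -409.8] 22.9 mean [ 563.5 -409.3] ell [ 563.6 -409.3]
t 38.62 at [ 565.2 -397.1  203.9] phi -1.438 shift(tool,cm) [20.09  1.06  0.38] turn 0.001 q6 0.72 F [0.8 0.  0.9] w 69.1
```

View pics/wV.png

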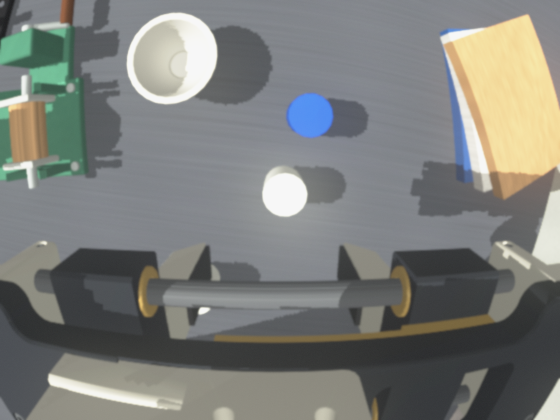

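```bash
python3 -m handwheel '[[[2.7,1.2,0.45,0],[2.7,0,0,0],[2.7,0,0,0],[2.7,0,0,0],[2.7,0,0,0],[2.6,0,0,0],[2,0,0,0],[1.9,0,0,0]]]'; python3 -m handwheel '[[[0,0,0,0],[0,0,0,0],[0,0,0,0]]]'; python3 -c "
from h import *
plan(563,-409.8,3,-1.439)"
```

```text
time: 39.28
tool_pos: [562.0, -409.4, 1.5]
tcp_rot: [2.331, 1.57, -0.678]
contact_force: [0.3, 0.6, 0.6]
grip_width: 69.1
time: 39.53
tool_pos: [562.6, -410.2, 3.8]
tcp_rot: [2.308, 1.568, -0.701]
contact_force: [-0.1, 0.1, 0.7]
grip_width: 68.8
t 39.53 at [ 562.6 -410.2    3.8] phi -1.439 shift(tool,cm) [ 0.08 -0.04 -0.04] turn 0.0 q6 0.7 F [-0.1  0.1  0.7] w 68.8
```

```bash
python3 -m handwheel '[[[0,0,0,0],[0,0,0,0],[0,0,0,0],[0,0,0,0],[0,0,0,0],[0,0,0,0],[0,0,0,0]]]' 0.2;  python3 -m handwheel '[[[-1.5,0,0,0],[-3.2,0,0,0],[-3.2,0,0,0],[-3.2,0,0,0],[-3.2,0,0,0],[-3.2,0,0,0],[-3.2,0,0,0],[-3,0,0,0]]]'; python3 -m handwheel '[[[-2.5,0,0,0],[0,-2,-0.3,0],[0,-3,-0.54,0],[0,-3,-0.54,0],[0,-3,-0.54,0],[0,-3,-0.54,0],[0,-3,-0.54,0],[0,-3,-0.54,0]]]'; python3 -c "
from h import *
plan(585.6,59.7,265,-1.439)"
```

```text
time: 40.12
tool_pos: [561.8, -409.7, 2.6]
tcp_rot: [2.404, 1.57, -0.606]
contact_force: [-0.8, 0.8, 5.0]
grip_width: 45.2
time: 40.78
tool_pos: [561.3, -409.3, 240.1]
tcp_rot: [-0.901, 1.57, 2.372]
contact_force: [1.0, -0.4, -2.0]
grip_width: 45.6
time: 41.45
tool_pos: [569.9, -205.1, 263.2]
tcp_rot: [-0.7, 1.57, 2.573]
contact_force: [0.1, 0.0, -1.4]
grip_width: 45.4
t 41.45 at [ 569.9 -205.1  263.2] phi -1.439 shift(tool,cm) [ -0.17 -26.04  -5.03] turn -0.0 q6 0.97 F [ 0.1  0.  -1.4] w 45.4
```

```bash
python3 -m handwheel '[[[0,-3,-0.58,0],[0,-3,-0.58,0],[0,-3,-0.58,0],[0,-3,-0.58,0],[0,-3,-0.58,0],[0,-3,-0.58,0],[0,-3,-0.58,0],[0,-2,-0.4,0]]]'; python3 -m handwheel '[[[0,0,0,0],[0,0,0,0],[0,0,0,0],[0,0,0,0]]]'; python3 -c "
from h import *
plan(585.6,59.7,265,-1.439)"
```

```text
time: 42.12
tool_pos: [583.9, 30.1, 263.3]
tcp_rot: [-0.931, 1.569, 2.344]
contact_force: [0.2, 0.6, -0.7]
grip_width: 45.5
time: 42.45
tool_pos: [584.3, 26.2, 263.6]
tcp_rot: [0.389, 1.57, -2.622]
contact_force: [-0.8, -0.4, -1.5]
grip_width: 45.2
t 42.45 at [584.3  26.2 263.6] phi -1.44 shift(tool,cm) [-0.15 -3.31 -0.57] turn -0.001 q6 1.35 F [-0.8 -0.4 -1.5] w 45.2
```

```bash
python3 -m handwheel '[[[0,-1.7,-0.28,0],[0,-1.6,-0.28,0],[0,0,0,0],[0,0,0,0],[0,0,0,0],[0,0,0,0]]]'; python3 -c "
from h import *
plan(585.2,59.7,215,-1.439)";  python3 wl.py W; python3 ov.py W
```

```text
time: 42.95
tool_pos: [585.6, 59.5, 263.8]
tcp_rot: [1.328, 1.571, -1.684]
contact_force: [-0.1, 0.2, -1.2]
grip_width: 45.1
t 42.95 at [585.6  59.5 263.8] phi -1.44 shift(tool,cm) [ 4.88 -0.02  0.03] turn -0.001 q6 1.41 F [-0.1  0.2 -1.2] w 45.1
[585.6  59.5 263.8] [ 2.86286115e+00 -5.43084234e-04 -1.44003127e+00]
bench 0.3151672273183408
```

View pics/ovW.png

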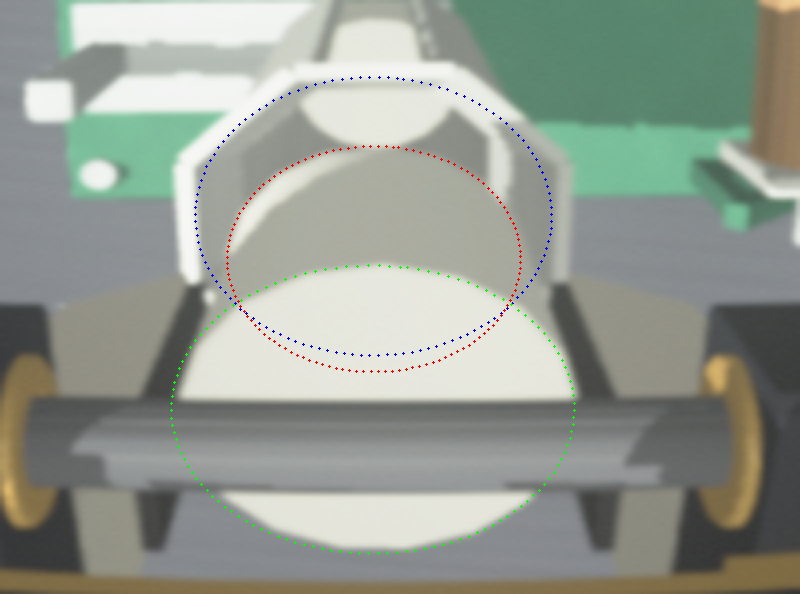

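```bash
python3 -m handwheel '[[[1,0,0.08,0],[1.2,0,0,0],[1.3,0,0,0],[0.8,0,0,0],[0,0,0,0],[0,0,0,0],[0,0,0,0]]]'; python3 -m handwheel '[[[0.9,0,0,0],[0,0,0,0],[0,0,0,0],[0,0,0,0]]]'; python3 -c "
from h import *
plan(584.8,59.7,211.5,-1.439)"
```

```text
time: 43.58
tool_pos: [585.2, 60.4, 221.7]
tcp_rot: [3.03, 1.569, 0.02]
contact_force: [0.6, 0.0, -0.3]
grip_width: 45.7
time: 43.92
tool_pos: [584.8, 60.7, 211.9]
tcp_rot: [-2.37, 1.571, 0.903]
contact_force: [0.1, 0.3, -0.6]
grip_width: 45.5
t 43.92 at [584.8  60.7 211.9] phi -1.439 shift(tool,cm) [0.04 0.1  0.01] turn 0.0 q6 1.41 F [ 0.1  0.3 -0.6] w 45.5
```

```bash
python3 -m handwheel '[[[0,0.1,0,0],[0,0,0,0],[0,0,0,0],[0,0,0,0],[0,0,0,0],[0,0,0,0],[0,0,0,0]]]' 0.75; python3 wl.py X; python3 -m handwheel '[[[-2.5,0,0,0],[-2.5,0,0,0],[0,2.5,1.6,0],[0,2.5,1.6,0],[0,2.5,1.6,0],[0,2.5,1.6,0],[0,2.5,1.6,0],[0,2.5,1.6,0]]]'; python3 -c "
from h import *
plan(421,-320.5,150,-1.439)"
```

```text
time: 44.5
tool_pos: [584.9, 59.6, 211.9]
tcp_rot: [-2.71, 1.571, 0.563]
contact_force: [0.6, 0.3, 0.4]
grip_width: 69.1
[584.9  59.6 211.9] [ 2.86310215e+00 -1.93798039e-04 -1.43870963e+00]
bench 0.3131015375855384
time: 45.22
tool_pos: [508.7, -102.7, 261.9]
tcp_rot: [2.854, 1.57, -0.156]
contact_force: [0.6, 0.3, 0.0]
grip_width: 68.7
t 45.22 at [ 508.7 -102.7  261.9] phi -1.439 shift(tool,cm) [11.19 20.43 11.56] turn 0.0 q6 1.09 F [0.6 0.3 0. ] w 68.7
```

View pics/wX.png

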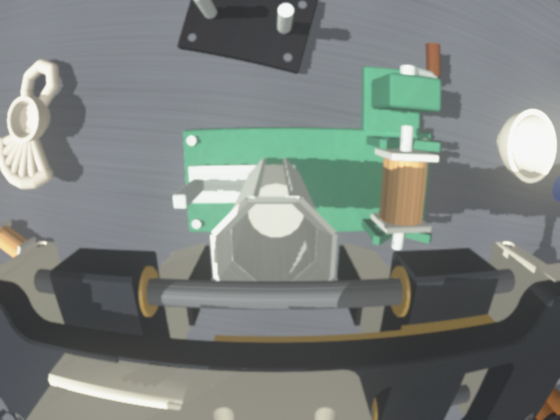

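```bash
python3 -m handwheel '[[[0,2.5,1.6,0],[0,2.5,1.6,0],[1.5,2.5,1.6,0],[1.5,2.5,1.6,0],[1.5,2.5,1.6,0],[1.5,2.5,1.6,0],[0,2.5,1.4,0],[0,0,0,0]]]';python3 -m handwheel '[[[0,0,0,0],[0,0,0,0],[0,0,0,0]]]'; python3 wl.py Y; python3 ws.py Y; python3 -c "
from h import *
plan(421,-320.5,3.8,-1.439)"
```

```text
time: 45.88
tool_pos: [421.3, -293.4, 200.8]
tcp_rot: [0.165, 1.569, -2.849]
contact_force: [0.1, 0.5, -0.3]
grip_width: 69.0
time: 46.13
tool_pos: [423.9, -288.8, 202.1]
tcp_rot: [2.933, 1.57, -0.076]
contact_force: [0.4, 0.0, -0.2]
grip_width: 68.7
[ 423.9 -288.8  202.1] [ 2.86357877e+00 -3.84228989e-04 -1.43768766e+00]
bench 0.308460635543895
[405   0  38  31 959] rgb [ 85. 156. 244.] z 60.1 enc [ 647.5 -424.2] 23.5 mean [ 644.  -423.5] ell [ 644.  -423.4]
[531   0  29  77 389] rgb [230. 196. 141.] z 60.5 enc [ 685.4 -618.3] 54.4 mean [ 689.  -616.5] ell [ 688.6 -616.1]
[ 282  174   42   43 1429] rgb [247. 247. 247.] z 60.1 enc [ 422.7 -319.4] 23.1 mean [ 423.6 -319.3] ell [ 423.7 -319.2]
t 46.18 at [ 423.9 -288.7  202.1] phi -1.438 shift(tool,cm) [19.83  3.11  0.73] turn 0.001 q6 0.69 F [0.5 1.  1.3] w 68.6
```

View pics/wY.png

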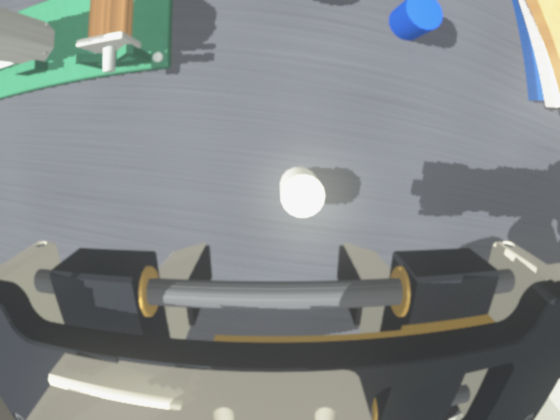

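```bash
python3 -m handwheel '[[[0,1.5,0.3,0],[2.7,1.5,0.25,0],[2.7,0,0,0],[2.7,0,0,0],[2.7,0,0,0],[2.7,0,0,0],[2.6,0,0,0],[1.9,0,0,0]]]'; python3 -m handwheel '[[[1.8,0,0,0],[0,0,0,0],[0,0,0,0],[0,0,0,0]]]'; python3 -c "
from h import *
plan(422.8,-319.6,3.8,-1.439)"
```

```text
time: 46.85
tool_pos: [421.7, -319.7, 19.8]
tcp_rot: [-0.892, 1.569, 2.382]
contact_force: [0.3, 1.4, 0.2]
grip_width: 68.9
time: 47.18
tool_pos: [422.7, -320.7, 4.8]
tcp_rot: [2.26, 1.569, -0.75]
contact_force: [0.3, 0.6, 0.2]
grip_width: 69.1
t 47.18 at [ 422.7 -320.7    4.8] phi -1.439 shift(tool,cm) [ 0.1  -0.11 -0.03] turn 0.0 q6 0.64 F [0.3 0.6 0.2] w 69.1
```

```bash
python3 -m handwheel '[[[0.1,-0.1,0,0],[0,0,0,0],[0,0,0,0],[0,0,0,0],[0,0,0,0],[0,0,0,0],[0,0,0,0]]]' 0.2;  python3 -m handwheel '[[[-1.5,0,0,0],[-3.2,0,0,0],[-3.2,0,0,0],[-3.2,0,0,0],[-3.2,0,0,0],[-3.2,0,0,0],[-3.2,0,0,0],[-3,0,0,0]]]'; python3 -m handwheel '[[[-2.5,0,0,0],[0,-2,-1,0],[0,-2.7,-1.6,0],[0,-2.7,-1.6,0],[0,-2.7,-1.6,0],[0,-2.7,-1.6,0],[0,-2.7,-1.6,0],[0,-2.7,-1.6,0]]]'; python3 -c "
from h import *
plan(584.8,59.7,265,-1.439)"
```

```text
time: 47.77
tool_pos: [422.0, -319.3, 3.4]
tcp_rot: [2.315, 1.57, -0.694]
contact_force: [-0.3, 2.1, 5.6]
grip_width: 45.3
time: 48.43
tool_pos: [421.4, -318.8, 241.4]
tcp_rot: [-1.52, 1.571, 1.753]
contact_force: [0.5, -0.3, -1.7]
grip_width: 45.1
time: 49.1
tool_pos: [502.9, -123.2, 264.4]
tcp_rot: [-0.586, 1.57, 2.687]
contact_force: [0.8, -0.8, -1.6]
grip_width: 45.4
t 49.1 at [ 502.9 -123.2  264.4] phi -1.439 shift(tool,cm) [ -0.06 -17.06 -10.52] turn -0.0 q6 1.05 F [ 0.8 -0.8 -1.6] w 45.4
```

```bash
python3 -m handwheel '[[[0,-2.7,-1.65,0],[0,-2.7,-1.65,0],[0,-2.7,-1.65,0],[0,-2.7,-1.65,0],[0,-2.3,-1.4,0],[0,0,0,0],[0,0,0,0],[0,0,0,0]]]'; python3 -c "
from h import *
plan(584.8,59.7,265,-1.439)"
```

```text
time: 49.77
tool_pos: [564.5, 15.3, 264.3]
tcp_rot: [0.122, 1.569, -2.887]
contact_force: [0.2, -0.0, -1.6]
grip_width: 45.5
t 49.77 at [564.5  15.3 264.3] phi -1.439 shift(tool,cm) [-0.08 -4.14 -2.59] turn 0.0 q6 1.33 F [ 0.2 -0.  -1.6] w 45.5
```

```bash
python3 -m handwheel '[[[0,-1.4,-0.87,0],[0,-1.4,-0.86,0],[0,-1.3,-0.86,0],[0,0,0,0],[0,0,0,0],[0,0,0,0],[0,0,0,0],[0,0,0,0]]]'; python3 -c "
from h import *
plan(584.8,59.7,211.8,-1.439)";  python3 wl.py Z; python3 ov.py Z
```

```text
time: 50.43
tool_pos: [585.1, 59.0, 264.9]
tcp_rot: [1.79, 1.571, -1.221]
contact_force: [-0.2, 0.9, -2.0]
grip_width: 45.8
t 50.43 at [585.1  59.  264.9] phi -1.44 shift(tool,cm) [ 5.31 -0.08  0.02] turn -0.001 q6 1.41 F [-0.2  0.9 -2. ] w 45.8
[585.1  59.  264.9] [ 2.86296579e+00 -3.88882811e-04 -1.43963362e+00]
bench 0.31349079101215693
```

View pics/ovZ.png

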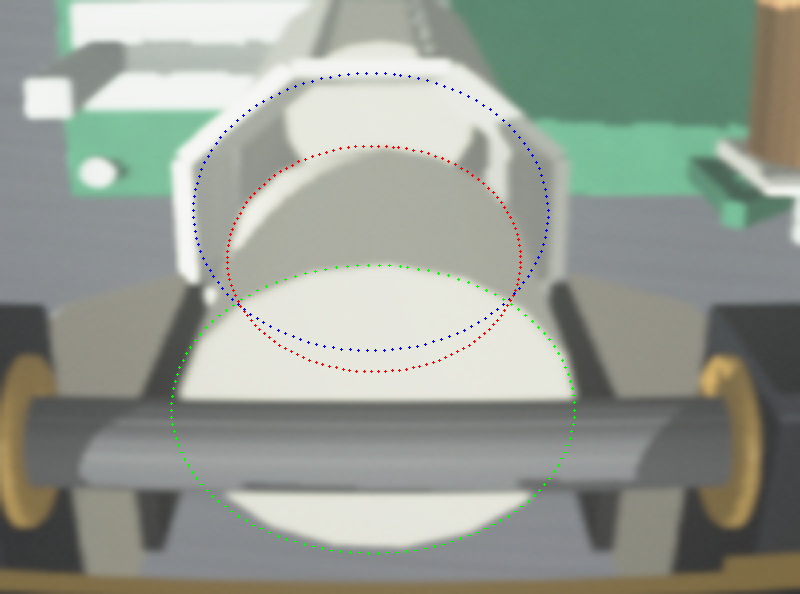

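```bash
python3 -m handwheel '[[[1,-0.05,0.03,0],[1.2,0,0,0],[1.3,0,0,0],[0.8,0,0,0],[0,0,0,0],[0,0,0,0],[0,0,0,0]]]'; python3 -m handwheel '[[[0.95,0,0,0],[0,0,0,0],[0,0,0,0],[0,0,0,0]]]'; python3 -c "
from h import *
plan(584.8,59.7,211.8,-1.439)"
```

```text
time: 51.07
tool_pos: [585.3, 60.1, 222.4]
tcp_rot: [3.054, 1.57, 0.045]
contact_force: [-0.4, 0.5, -1.3]
grip_width: 45.3
time: 51.4
tool_pos: [584.9, 60.1, 212.3]
tcp_rot: [-2.277, 1.571, 0.997]
contact_force: [0.1, 0.2, -0.6]
grip_width: 45.3
t 51.4 at [584.9  60.1 212.3] phi -1.439 shift(tool,cm) [0.05 0.04 0.02] turn 0.0 q6 1.41 F [ 0.1  0.2 -0.6] w 45.3
```

```bash
python3 -m handwheel '[[[0,0,0,0],[0,0,0,0],[0,0,0,0],[0,0,0,0],[0,0,0,0],[0,0,0,0],[0,0,0,0]]]' 0.75; python3 -m handwheel '[[[-2,0,0,0],[-2,0,0,0],[-2,0,0,0],[-2,0,0,0],[0,0,0,0],[0,0,0,0],[0,0,0,0],[0,0,0,0]]]' 1; python3 wl.py a1
python3 - <<'E'
from h import *
for n in ['scene','side']: cap(n,n+'_a1.png')
z=np.load('/tmp/wa1.npz',allow_pickle=True);m=z['m'].item();p,d=z['p'],z['d'];C=wcloud(m,d)
P,k=near(C,d,584.6,59.7,24,150,226); print(len(P),np.percentile(P[:,2],[5,50,95]) if len(P) else '')
E
```

```text
time: 51.98
tool_pos: [584.9, 60.1, 212.4]
tcp_rot: [-2.607, 1.571, 0.667]
contact_force: [0.1, -0.8, 0.1]
grip_width: 68.8
time: 52.65
tool_pos: [584.3, 60.1, 290.8]
tcp_rot: [-0.182, 1.568, 3.091]
contact_force: [1.1, -0.6, -0.2]
grip_width: 91.8
[584.3  60.1 290.8] [ 2.86040405e+00  2.31417908e-04 -1.43874499e+00]
bench 0.30851093188533696
2145 [206.64745867 208.14678332 209.27411281]
```

View pics/wa1.png

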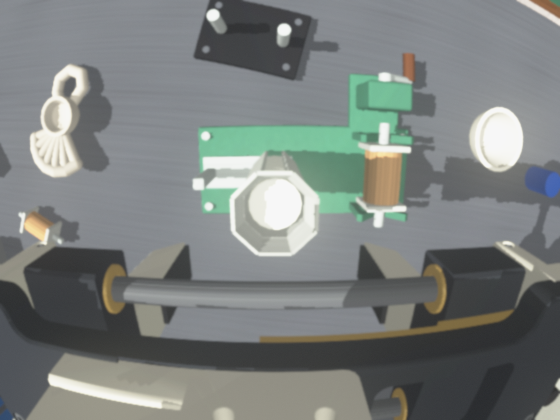

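View pics/side_a1.png

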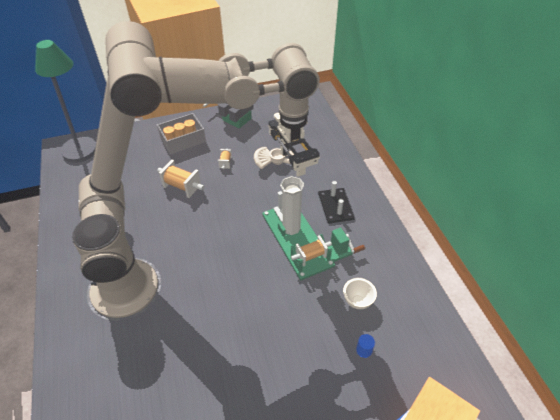

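```bash
python3 -m handwheel '[[[0,0,0,-0.12],[0,0,0,-0.12],[0,0,0,-0.12],[0,0,0,-0.12],[0,0,0,-0.12],[0,0,0,-0.12],[0,0,0,-0.12],[0,0,0,-0.12]]]'; python3 -m handwheel '[[[0,0,0,-0.12],[0,0,0,-0.12],[0,0,0,-0.12],[0,0,0,-0.12],[0,0,0,-0.12],[0,0,0,0],[0,0,0,0],[0,0,0,0]]]';  python3 -c "
from h import *
plan(572.6,147.9,150,.135)"
```

```text
time: 53.47
tool_pos: [584.8, 60.2, 291.8]
tcp_rot: [-1.238, 1.57, 3.001]
contact_force: [0.4, 0.4, 0.9]
grip_width: 91.7
time: 54.13
tool_pos: [584.9, 60.1, 292.1]
tcp_rot: [-1.964, 1.57, 2.865]
contact_force: [0.3, 0.2, 0.3]
grip_width: 91.9
t 54.13 at [584.9  60.1 292.1] phi 0.117 shift(tool,cm) [14.21 -0.18 -8.86] turn -0.018 q6 -0.15 F [0.3 0.2 0.3] w 91.9
```

```bash
python3 -m handwheel '[[[0,0,-1.9,-0.018],[0,0,-2.3,0],[0,0,-2.3,0],[0,0,-2.3,0],[0,0,0,0],[0,0,0,0],[0,0,0,0],[0,0,0,0]]]';python3 -c "
from h import *
plan(572.6,147.9,41.3,.135)"; python3 wl.py b1
```

```text
time: 54.8
tool_pos: [573.2, 146.4, 292.2]
tcp_rot: [-0.193, 1.571, -1.626]
contact_force: [0.9, -0.5, -0.8]
grip_width: 91.7
t 54.8 at [573.2 146.4 292.2] phi 0.137 shift(tool,cm) [25.09 -0.04 -0.16] turn 0.002 q6 -0.02 F [ 0.9 -0.5 -0.8] w 91.7
[573.2 146.4 292.2] [ 2.86214996e+00 -2.19715532e-04  1.37475531e-01]
bench 0.3042838901041023
```

View pics/wb1.png

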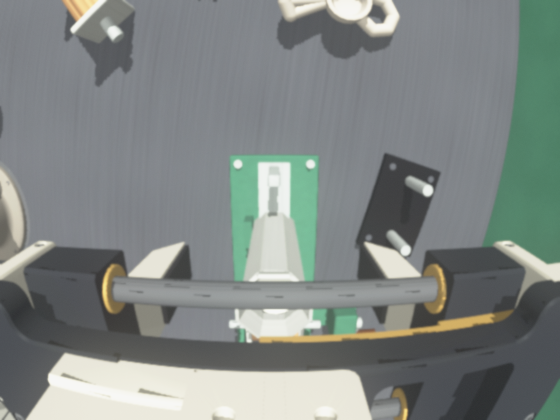

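```bash
python3 - <<'E'
from h import *
z=np.load('/tmp/wb1.npz',allow_pickle=True);m=z['m'].item();print(wray(m,273.5,174,108))
E
python3 -m handwheel '[[[3,0,-0.15,0],[3,0,0,0],[3,0,0,0],[3,0,0,0],[3,0,0,0],[3,0,0,0],[2,0,0,0],[2,0,0,0]]]'; python3 -m handwheel '[[[2,0,0,0],[1,0,0,0],[0,0,0,0],[0,0,0,0],[0,0,0,0]]]';python3 -c "
from h import *
plan(572.6,147.9,41.3,.135)"
```

```text
[570.65365369 156.49126959 108.        ]
time: 55.52
tool_pos: [572.5, 147.8, 70.7]
tcp_rot: [-1.554, 1.57, -2.988]
contact_force: [0.3, 0.6, -0.4]
grip_width: 91.9
time: 55.93
tool_pos: [573.9, 148.7, 43.6]
tcp_rot: [1.585, 1.569, 0.153]
contact_force: [-0.7, -0.0, 0.1]
grip_width: 91.5
t 55.93 at [573.9 148.7  43.6] phi 0.138 shift(tool,cm) [ 0.23 -0.14  0.06] turn 0.003 q6 -0.01 F [-0.7 -0.   0.1] w 91.5
```

Run:
```python
from h import *
z=np.load('/tmp/wb1.npz',allow_pickle=True);m=z['m'].item();p,d=z['p'],z['d'];C=wcloud(m,d)
P,k=near(C,d,572,150,40,100,115); print(len(P),P.mean(0),P.min(0),P.max(0))
im=p[:,:,::-1].copy()
for y in (147.9,156.5):
    q=wproj(m,np.array([572.6,y,108]))[0]; print(q)
cv2.imwrite('pics/cb1.png',cv2.resize(im[140:260,220:330],None,fx=5,fy=5,interpolation=2))
z=np.load('/tmp/wI.npz',allow_pickle=True);m=z['m'].item();p,d=z['p'],z['d'];C=wcloud(m,d)
P,k=near(C,d,572,150,40,100,115); print('before',len(P),P.mean(0),P.min(0),P.max(0))
```

```text
153 [572.66717357 149.48168262 107.39872728] [565.56125209 141.61925013 100.37488972] [579.9408958  156.21396329 110.00184511]
[274.14936271 181.44482381]
[275.17022849 174.21983951]
before 185 [572.20547778 149.27155684 107.35898698] [564.91985559 141.29541316 100.70230428] [579.53067098 155.69050324 110.11428373]
```

View pics/cb1.png

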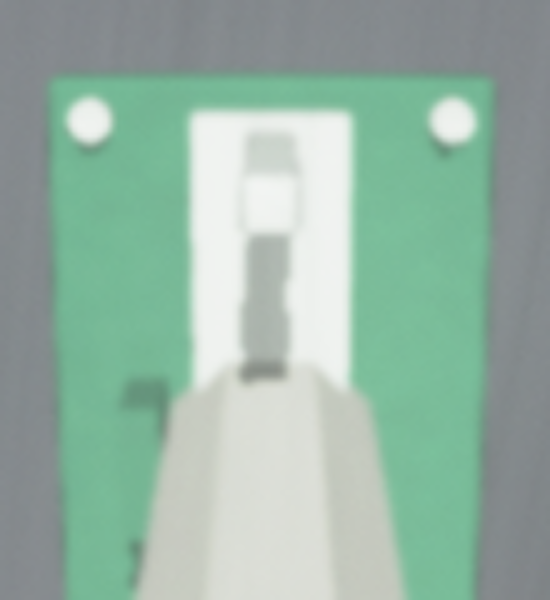

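```bash
python3 -m handwheel '[[[0.2,-0.1,0,0],[0,0,0,0],[0,0,0,0],[0,0,0,0],[0,0,0,0],[0,0,0,0],[0,0,0,0],[0,0,0,0]]]' 0; python3 -m handwheel '[[[0,0,0,0],[0,0,0,0],[0,0,0,0],[0,0,0,0],[0,0,0,0],[0,0,0,0],[0,0,0,0]]]'; python3 -c "
from h import *
plan(572.6,147.9,41.3,.135)"
```

```text
time: 56.6
tool_pos: [571.9, 148.7, 40.3]
tcp_rot: [2.604, 1.571, 1.172]
contact_force: [-0.0, -0.2, -0.2]
grip_width: 43.7
time: 57.18
tool_pos: [572.5, 148.8, 40.3]
tcp_rot: [1.66, 1.569, 0.228]
contact_force: [4.1, 0.2, -2.3]
grip_width: 14.2
t 57.18 at [572.5 148.8  40.3] phi 0.139 shift(tool,cm) [-0.1  -0.    0.09] turn 0.004 q6 -0.01 F [ 4.1  0.2 -2.3] w 14.2
```

```bash
python3 -m handwheel '[[[0,0,-0.7,0],[0,0,-1,0],[0,0,-1,0],[0,0,-1,0],[0,0,-1,0],[0,0,0,0],[0,0,0,0]]]'; python3 -m handwheel '[[[0,0,-0.8,0],[0,0,0,0],[0,0,0,0],[0,0,0,0]]]';python3 -m handwheel '[[[0,0,-0.4,0],[0,0,0,0],[0,0,0,0],[0,0,0,0]]]'
```

```text
time: 57.77
tool_pos: [566.1, 196.1, 40.4]
tcp_rot: [1.912, 1.569, 0.48]
contact_force: [4.9, 3.2, -2.4]
grip_width: 13.9
time: 58.1
tool_pos: [565.0, 203.8, 40.4]
tcp_rot: [1.935, 1.569, 0.503]
contact_force: [5.4, 2.3, -2.6]
grip_width: 13.6
time: 58.43
tool_pos: [564.5, 207.4, 40.4]
tcp_rot: [1.755, 1.569, 0.323]
contact_force: [5.7, 2.0, -2.6]
grip_width: 14.1
```

```bash
python3 -m handwheel '[[[0,0,-0.2,0],[0,0,0,0],[0,0,0,0],[0,0,0,0]]]'; python3 -m handwheel '[[[0,0,-0.2,0],[0,0,0,0],[0,0,0,0],[0,0,0,0]]]';python3 -m handwheel '[[[0,0,-0.2,0],[0,0,0,0],[0,0,0,0],[0,0,0,0]]]'
```

```text
time: 58.77
tool_pos: [564.5, 207.4, 40.3]
tcp_rot: [0.526, 1.568, -0.906]
contact_force: [6.1, -5.7, -2.7]
grip_width: 13.5
time: 59.1
tool_pos: [564.4, 207.5, 40.3]
tcp_rot: [0.163, 1.566, -1.269]
contact_force: [4.6, -14.5, -2.7]
grip_width: 13.9
time: 59.43
tool_pos: [564.4, 207.5, 40.3]
tcp_rot: [0.052, 1.563, -1.38]
contact_force: [7.3, -21.7, -1.1]
grip_width: 14.2
```

```bash
python3 -m handwheel '[[[0,0,0.45,0],[0,0,0,0],[0,0,0,0],[0,0,0,0]]]'; python3 -m handwheel '[[[0,0,0,0],[0,0,0,0],[0,0,0,0],[0,0,0,0],[0,0,0,0],[0,0,0,0],[0,0,0,0],[0,0,0,0]]]' 1; python3 -m handwheel '[[[-3,0,0,0],[-3,0,0,0],[-3,0,0,0],[-3,0,0,0],[-3,0,0,0],[-3,0,0,0],[-3,0,0,0],[-3,0,0,0]]]'; python3 -m handwheel '[[[-3,0,0,0],[-2,0,0,0],[0,0,0,0],[0,0,0,0],[0,0,0,0]]]'; python3 wl.py c1
python3 - <<'E'
from h import *
for n in ['scene','side']:
    p,d,m=cap(n,n+'_c1.png'); C=cloud(m,d)
    P,k=near(C,d,584.6,59.7,22,120,222); print(n,len(P),np.percentile(P[:,2],[5,50,95]) if len(P) else '')
z=np.load('/tmp/wc1.npz',allow_pickle=True);m=z['m'].item();p,d=z['p'],z['d'];C=wcloud(m,d)
P,k=near(C,d,565,207,40,100,115); print('post',len(P),P.mean(0))
E
```

```text
time: 59.77
tool_pos: [564.4, 207.6, 40.3]
tcp_rot: [0.703, 1.569, -0.729]
contact_force: [6.3, -4.1, -2.6]
grip_width: 14.0
time: 60.43
tool_pos: [563.4, 208.7, 40.4]
tcp_rot: [-3.08, 1.571, 1.772]
contact_force: [0.5, -0.5, 0.0]
grip_width: 62.4
time: 61.1
tool_pos: [563.1, 208.5, 282.0]
tcp_rot: [2.42, 1.571, 0.988]
contact_force: [0.4, 0.9, -1.1]
grip_width: 91.7
time: 61.52
tool_pos: [563.0, 208.5, 329.0]
tcp_rot: [-1.518, 1.569, -2.95]
contact_force: [0.9, 1.0, 0.7]
grip_width: 91.6
[563.  208.5 329. ] [2.86230747e+00 1.82054756e-03 1.39255233e-01]
bench 0.30636996989551335
scene 113 [190.55863053 193.03476202 195.56677597]
side 42 [190.29208728 194.22691722 206.78074402]
post 128 [564.58291661 208.15648955 107.5797981 ]
```

View pics/wc1.png

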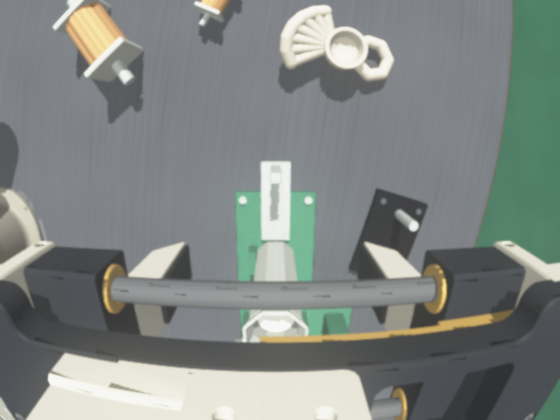

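View pics/scene_c1.png

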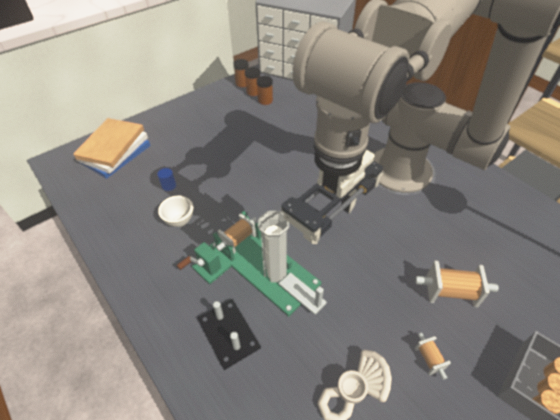

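```bash
python3 - <<'E'
import cv2
a=cv2.imread('pics/scene_c1.png')[190:310,170:330]; b=cv2.imread('pics/side_c1.png')[170:290,250:380]
cv2.imwrite('pics/crop9.png',cv2.hconcat([cv2.resize(a,(400,300),interpolation=2),cv2.resize(b,(325,300),interpolation=2)]))
E
python3 - <<'E'
from h import *
p,d,m=cap('scene');C=cloud(m,d);P,k=near(C,d,604,-84,30,70,95);print('drum top',len(P),P.mean(0),P[:,2].max())
print(bot.get_obs()['time'])
E
```

```text
drum top 250 [603.72112665 -78.16428504  79.48041945] 86.45333152660214
61.7167
```

View pics/crop9.png

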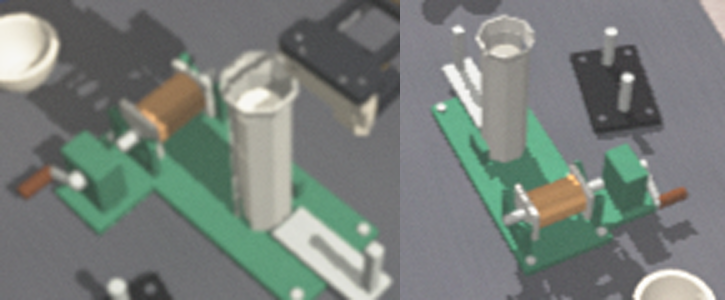

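The crops show the drum lying in both cradles, white slug tops inside the tube below the rim, and the gate post drawn out. The robot is clear of everything, so I'm handing in.

```bash
python3 -c "
from plant import bot
print(bot.close_job())"
```

```text
the job is handed in; nothing more can be done
None
```

I did the job in the order asked and handed it in at about 62 s of the 200 s. I pushed the gate shut to its stop and laid the middle-sized drum in the two cradles. I then loaded all three white slugs and drew the gate back to its far stop.

**Last checks**
- **Slugs:** before the draw the top of the stack read 208 mm, which is three slugs on the shut gate. After the draw it read about 193–194 mm, against the 195 mm expected for a stack on the bed.
- **Gate:** the post moved about 59 mm between its two stops, against a nominal 60 mm, and pushed back with about 20 N at each end.
- **Drum:** its centre is within 2 mm of the computed seat, and its top is at 85–86 mm (85 mm expected).
- **Other things:** I touched none of the mortar, pelvis model, fixture plate, blue look-alike slug or other two drums. I saw no fourth white slug in any view.

**Readings that disagreed**
- **Fingertips:** they touched the bench when the reported tool height was −28 mm, so they sit about 28 mm behind the stated tool point. I corrected for this throughout.
- **Cameras:** the scene and side cameras differed by up to about 9 mm in y. I relied on the wrist camera, which matched where the gripper actually met things.
- **First wrist measurement:** it was wrong because the arm was still settling, so I repeated it.

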